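# Build the slat crib on the packing board

## Robot

A 7-joint arm with a two-finger parallel gripper is mounted at the origin on a cart in front of the work surface, level with it; the furniture and walls round the work are solid. World frame = base frame: x ahead of the robot, y to its left, z up, the work surface at z = 0. Lengths are in mm, angles in rad, forces in N, time in s.
With the tool pointing down it reaches from about 350 to 900 mm from the base axis. Payload 7.2 kg.
Tool frame: the origin (TCP) lies midway between the tips of the shut fingers; the grasp point (between the pads) lies 19 mm behind it; z points along the fingers, y is the direction in which the jaws open and shut (so a half turn about z gives the same grasp; the last joint's range is limited). The gripper opens to 85 mm and grips with 20 to 120 N. Pads are 22 mm wide; open, the fingers measure 114 mm over their backs; the gripper's body (76 mm by 85 mm) begins 54 mm behind the grasp point. The pads swing forward as they close: fully open they stand 13 mm farther back than shut.
Start: joints at [-1.408, 0.411, -0.013, 1.596, 0.006, 1.134, -0.082], TCP at [142.982, 608.428, 231.297] pointing down, gripper open.
Joint ranges: [-2.95, 2.95], [-0.29, 1.99], [-1.47, 1.44], [0.14, 2.54], [-1.03, 4.17], [0.13, 1.85], [-2.86, 2.86]. Speed limits (rad/s): [2.39, 2.39, 3.01, 3.01, 3.14, 3.14, 3.14].

## Interface

Orientations are given as a unit quaternion [w, x, y, z].
In Python, from workcell import env gives the robot as it stands.
- The arm moves only by the tool step_arm, never from a script. Its arguments are lists of equal length, an entry for each row: "translation": the shift along the world's x, y, z in m, a list of three; "rotation": the turn, a rotation vector about the world's x, y, z in rad, a list of three; "jaw": the opening, from 0 (shut) to 1 (fully open). In form: {"translation": [[tx, ty, tz], ...], "rotation": [[ax, ay, az], ...], "jaw": [jaw, ...]}. A call has 1 to 5 rows; each row is the pose to reach, as a shift and turn from the pose measured when the call began; what a row does not reach only later rows make up. A row lasts 1/12 s, in which the tool goes at most 41.7 mm and 7.16 degrees, less where a joint would pass 70% of its speed; a pose out of reach is approached as far as the arm can. A call with a gripper value outside its range is refused whole. The fingers move at their own pace and stop on an object; the grip force is fixed at half the most. Time passes only in rows, so rows that repeat a pose let the fingers close. It gives the time, the measured TCP pose, the force and the opening at its end, in the units of the state.
- env.get_state(): the state, without advancing time (a new reading comes with each control period).
- env.camera(name): name is "side" or "top"; returns (picture, depth): 384x512x3 uint8, blue, green, red; 384x512 float32, mm along the optical axis (not along the pixel's ray), 0 where there is no reading.
- env.camera_model(name): a dict with "camera_matrix" (3x3 intrinsics, pixels), "R" (3x3) and "t" (3): a world point X has camera coordinates R X + t. Camera axes: x right, y down, z forward; pixel columns grow to the right and rows downward; lengths in mm; the calibration is good to about 2 mm. A picture is of the moment at which its call begins. camera_model takes no time and is no camera call.
- env.job_done(): hands the job in, once; it reports no verdict.
Trained networks look in the newest picture that a camera, given by its name, has taken for a name from the list of things; names that differ only in an ending like _2 or _b are one class to them, and where a whole thing is asked for, a point or a joint stands for the part that bears it (a point fixed in the world has none). Each returns a list of dicts, best first, with "p" (0 to 1); they miss things now and then, are a little off and sometimes report something else, mostly with a low value. They report only what shows in the picture. A call takes as long as a camera call.
- env.search_frame(camera, label): "centre" ([x, y, z] in mm, in world coordinates, good to about 4 mm: the middle of the surface that is visible of it).
The state is a dict: "clock": time; "joints": joint angles; "qd": joint speeds; "joint_efforts": joint torques, N m; "eef_pos": TCP position; "orientation": TCP orientation; "force": force on the tool from outside, world axes, zero at the start; "wrist_torque": the same for the moment, N m; "grip_width": finger opening in mm.
Only numpy, scipy, OpenCV 4.12 (cv2) and the standard library are available. Lean on these libraries where they do the work, as an engineer would, in place of code of your own. Each camera call takes 0.05 s, during which the arm holds its last target.

## Task

Build the wooden crib that is to carry the dip circle. Swing the aluminium keeper of the packing board up and over until it stays open on its own, then lay the two long slats flat across the two fixed bearers, one at each end of them, and then the two short slats (one stands on edge in the rack) flat and crosswise on the long ones, each straight above a bearer, so that the crib is flush on all four sides. Leave everything else on the table where it is.

Things in the scene. Friction and masses are not known exactly. Their poses are not given: they have to be found in the camera images.
- board: Packing board, fixed. Plywood plate 8 mm thick, in its own frame x -60 to 105, y -75 to 75 mm. Two fixed wooden bearers on it run along its x: 100 long, 30 wide, tops 28 mm above the table, centred at x 0, y -50 and +50 (outer faces at y -65 and +65). Origin: on the table under the middle between the bearers. Hinge block at x 86 to 104, y -18 to 18, 40 mm high.
- keeper (a joint): Keeper angle, rad: 0 closed, an aluminium T (100 g, bar 16 wide, 7 thick, 121 long, with a cross piece 100 long resting on the bearers) across the bearers; it grows as the T swings up and over to board +x; stop at 2.6. Loose hinge: it falls shut below about 1.3, falls open and stays past about 1.6. At the stop its end is about 100 mm high at board x 200 mm.
- keeper_grip (a point): Centre of the keeper's black grip, a lying cylinder 18 mm thick and 18 long, axis along board y, on top of the bar. Pinched on its two end faces (along y) it turns between the fingers as the keeper swings. It is 115 mm from the hinge along the bar and 19 mm above the bar; closed: board x -20, y 0, 53 mm above the table.
- keeper_hinge (a point): Point on the keeper's hinge axis (board x = 95, y = 0, 34 mm above the table); the axis is the board's y.
- long_slat_a: Long wooden slat, 130 x 30 x 14 mm (its x, y, z), 60 g, two dark dowel ends in its faces. Origin: its centre. Starts flat on the table.
- long_slat_b: Second long slat, the same as long_slat_a (130 x 30 x 14 mm). Origin: its centre. Starts flat on the table.
- short_slat_a: Short wooden slat, 100 x 30 x 14 mm (its x, y, z), 60 g. Origin: its centre. Starts flat on the table.
- short_slat_b: Second short slat, of the same size and looks, but its own axes are: x the length (100), y the thickness (14), z the width (30). Origin: its centre. Starts on its long edge in the slat rack (y level, z up), top edge 35 mm above the table. Flat means its y is vertical.
- slat_rack: Wooden rack, fixed: base 130 x 44 x 5 mm (x, y, z), origin under its centre on the table. Holds short_slat_b on edge along its x, centred, in a 17 mm slot between posts 18 mm high at x 35 to 51 and -35 to -51 mm (8.5 to 16.5 mm either side), end stops at x +-54 to 60. Between x -35 and 35 the slat is free on both sides down to the base.
- pocket_compass: Bystander: pocket compass, black disc 48 x 48 x 12 mm. Loose on the table; origin in the middle of its underside. To be left alone.
- stopwatch: Bystander: white stopwatch 76 x 53 x 14 mm. Loose on the table; origin in the middle of its underside. To be left alone.
- eraser: Bystander: eraser 18 x 40 x 12 mm. Loose on the table; origin in the middle of its underside. To be left alone.
- fuse_box: Bystander: small blue fuse box 49 x 66 x 22 mm. Loose on the table; origin in the middle of its underside. To be left alone.
- bar_magnet: Bystander: bar magnet, long along its y, 15 x 81 x 11 mm. Loose on the table; origin in the middle of its underside. To be left alone.
- spirit_level: Bystander: small white spirit level, long along its y, 14 x 80 x 14 mm. Loose on the table; origin in the middle of its underside. To be left alone.

How it is judged (in metres and radians):
On the way, in this order (a step that is already met when the one before it is completed fails the run):
1. the keeper is swung over and stays open (value of joint keeper above 2 rad), for 0.2 s.
2. the two long slats lie flat across the bearers, one at each end ((((x of long_slat_a in the frame of board between 0.025 and 0.045 m and y of long_slat_a in the frame of board between -0.01 and 0.01 m and z of long_slat_a in the frame of board between 0.031 and 0.039 m and angle between the x axis of long_slat_a and the y axis of board, either way round below 0.14 rad and angle between the z axis of long_slat_a and the z axis of board, either way round below 0.1 rad and linear speed of long_slat_a below 0.03 m/s) and (x of long_slat_b in the frame of board between -0.045 and -0.025 m and y of long_slat_b in the frame of board between -0.01 and 0.01 m and z of long_slat_b in the frame of board between 0.031 and 0.039 m and angle between the x axis of long_slat_b and the y axis of board, either way round below 0.14 rad and angle between the z axis of long_slat_b and the z axis of board, either way round below 0.1 rad and linear speed of long_slat_b below 0.03 m/s)) or ((x of long_slat_a in the frame of board between -0.045 and -0.025 m and y of long_slat_a in the frame of board between -0.01 and 0.01 m and z of long_slat_a in the frame of board between 0.031 and 0.039 m and angle between the x axis of long_slat_a and the y axis of board, either way round below 0.14 rad and angle between the z axis of long_slat_a and the z axis of board, either way round below 0.1 rad and linear speed of long_slat_a below 0.03 m/s) and (x of long_slat_b in the frame of board between 0.025 and 0.045 m and y of long_slat_b in the frame of board between -0.01 and 0.01 m and z of long_slat_b in the frame of board between 0.031 and 0.039 m and angle between the x axis of long_slat_b and the y axis of board, either way round below 0.14 rad and angle between the z axis of long_slat_b and the z axis of board, either way round below 0.1 rad and linear speed of long_slat_b below 0.03 m/s)))), for 0.2 s.
At the end, for the whole second after the job is handed in: Keeper past 2.0 rad. Long slats flat on the bearers, centres at board x -35 and +35, y 0 mm; short slats flat on them, centres at board x 0, y -50 and +50 mm (either of a pair on either side); all at rest, within 10 mm in x and y, 4 mm in height, 0.14 rad in direction, 0.1 rad of flat (value of joint keeper above 2 rad and (((x of long_slat_a in the frame of board between 0.025 and 0.045 m and y of long_slat_a in the frame of board between -0.01 and 0.01 m and z of long_slat_a in the frame of board between 0.031 and 0.039 m and angle between the x axis of long_slat_a and the y axis of board, either way round below 0.14 rad and angle between the z axis of long_slat_a and the z axis of board, either way round below 0.1 rad and linear speed of long_slat_a below 0.03 m/s) and (x of long_slat_b in the frame of board between -0.045 and -0.025 m and y of long_slat_b in the frame of board between -0.01 and 0.01 m and z of long_slat_b in the frame of board between 0.031 and 0.039 m and angle between the x axis of long_slat_b and the y axis of board, either way round below 0.14 rad and angle between the z axis of long_slat_b and the z axis of board, either way round below 0.1 rad and linear speed of long_slat_b below 0.03 m/s)) or ((x of long_slat_a in the frame of board between -0.045 and -0.025 m and y of long_slat_a in the frame of board between -0.01 and 0.01 m and z of long_slat_a in the frame of board between 0.031 and 0.039 m and angle between the x axis of long_slat_a and the y axis of board, either way round below 0.14 rad and angle between the z axis of long_slat_a and the z axis of board, either way round below 0.1 rad and linear speed of long_slat_a below 0.03 m/s) and (x of long_slat_b in the frame of board between 0.025 and 0.045 m and y of long_slat_b in the frame of board between -0.01 and 0.01 m and z of long_slat_b in the frame of board between 0.031 and 0.039 m and angle between the x axis of long_slat_b and the y axis of board, either way round below 0.14 rad and angle between the z axis of long_slat_b and the z axis of board, either way round below 0.1 rad and linear speed of long_slat_b below 0.03 m/s))) and (((x of short_slat_a in the frame of board between -0.01 and 0.01 m and y of short_slat_a in the frame of board between 0.04 and 0.06 m and z of short_slat_a in the frame of board between 0.045 and 0.053 m and angle between the x axis of short_slat_a and the x axis of board, either way round below 0.14 rad and angle between the z axis of short_slat_a and the z axis of board, either way round below 0.1 rad and linear speed of short_slat_a below 0.03 m/s) and (x of short_slat_b in the frame of board between -0.01 and 0.01 m and y of short_slat_b in the frame of board between -0.06 and -0.04 m and z of short_slat_b in the frame of board between 0.045 and 0.053 m and angle between the x axis of short_slat_b and the x axis of board, either way round below 0.14 rad and angle between the y axis of short_slat_b and the z axis of board, either way round below 0.1 rad and linear speed of short_slat_b below 0.03 m/s)) or ((x of short_slat_a in the frame of board between -0.01 and 0.01 m and y of short_slat_a in the frame of board between -0.06 and -0.04 m and z of short_slat_a in the frame of board between 0.045 and 0.053 m and angle between the x axis of short_slat_a and the x axis of board, either way round below 0.14 rad and angle between the z axis of short_slat_a and the z axis of board, either way round below 0.1 rad and linear speed of short_slat_a below 0.03 m/s) and (x of short_slat_b in the frame of board between -0.01 and 0.01 m and y of short_slat_b in the frame of board between 0.04 and 0.06 m and z of short_slat_b in the frame of board between 0.045 and 0.053 m and angle between the x axis of short_slat_b and the x axis of board, either way round below 0.14 rad and angle between the y axis of short_slat_b and the z axis of board, either way round below 0.1 rad and linear speed of short_slat_b below 0.03 m/s)))); the robot touches nothing.
It fails at once if a bystander is shifted by more than 30 mm (distance of any of pocket_compass, stopwatch, eraser, fuse_box, bar_magnet, spirit_level from where it was at the start of the episode above 0.03 m).
It also fails if it takes over 72 s, if anything falls off the work surface, if the arm or the gripper's body presses on something with over 40 N, if the wrist force passes 120 N, or if a joint passes its speed limit or range.

## Working session

There is one attempt and no reset: what is moved stays moved. The work goes in short steps, Python scripts to look and compute and a tool call to move; the robot and the scene stay as the last step left them, time stands still between calls to the robot, and variables do not carry over. Pictures are saved under pics/ and viewed, and the job is handed in when it is done.

Besides the shell and the picture viewer there is one more tool, called after "Request:" by a JSON object that holds its "name" and its "arguments", one argument or row to a line. step_arm: Moves the arm, as the interface text tells. Its arguments: {"type":"object","properties":{"translation":{"type":"array","items":{"type":"array","items":{"type":"number"}}},"rotation":{"type":"array","items":{"type":"array","items":{"type":"number"}}},"jaw":{"type":"array","items":{"type":"number"}}},"required":["translation","rotation","jaw"]}

```bash
ls; mkdir -p pics; python3 - <<'E'
from workcell import env
import cv2,numpy as np
s=env.get_state(); print(s)
for n in ("top","side"):
    im,d=env.camera(n); cv2.imwrite(f"pics/{n}0.png",im); np.save(f"pics/{n}0.npy",d)
    m=env.camera_model(n); print(n,m)
for l in ["board","keeper","keeper_grip","long_slat_a","short_slat_a","short_slat_b","slat_rack"]:
    for n in ("top","side"):
        print(l,n,[(np.round(r["centre"]).tolist(),round(r["p"],2)) for r in env.search_frame(n,l)][:4])
E
```

```text
pics
{'clock': 0.0, 'joints': array([-1.40818931,  0.41192314, -0.01272639,  1.59703582,  0.00560702,
        1.13428478, -0.08220933]), 'qd': array([-1.20549214e-05,  3.71278009e-04,  5.21392519e-04,  3.85038684e-05,
       -2.18436173e-03,  2.12407683e-03,  1.54563045e-03]), 'joint_efforts': array([ 4.25402350e-04, -6.00624204e+01,  6.82285577e-01, -2.99409950e+01,
        1.37665504e-02,  1.01544941e-02,  2.91778974e-05]), 'eef_pos': array([142.89926547, 607.94356966, 230.44187917]), 'orientation': array([-3.56642503e-05,  1.15131885e-01,  9.93349886e-01, -8.06905405e-04]), 'force': array([ 0.1357237 , -0.22552223, -0.34183408]), 'wrist_torque': array([ 0.00613654, -0.01730316, -0.00983439]), 'grip_width': 85.21479467655621}
top {'camera_matrix': array([[364.92836629,   0.        , 250.91196637],
       [  0.        , 364.92836629, 186.45316567],
       [  0.        ,   0.        ,   1.        ]]), 'R': array([[ 0.00136648, -0.99945599,  0.03295239],
       [-0.98356185, -0.00729339, -0.18042421],
       [ 0.18056639, -0.03216417, -0.98303675]]), 't': array([-35.10781624, 530.7819
[... 740 characters left out ...]
.73), ([510.0, -235.0, 14.0], 0.65), ([529.0, -345.0, 3.0], 0.45), ([526.0, -27.0, 7.0], 0.15)]
long_slat_a side [([551.0, 308.0, 18.0], 0.57), ([530.0, -36.0, 40.0], 0.34)]
short_slat_a top [([526.0, -349.0, 34.0], 0.76), ([523.0, 214.0, 13.0], 0.62), ([523.0, -27.0, 7.0], 0.43), ([401.0, 209.0, 10.0], 0.17)]
short_slat_a side [([525.0, -368.0, 32.0], 0.95), ([522.0, 202.0, 10.0], 0.84)]
short_slat_b top [([526.0, -349.0, 34.0], 0.76), ([523.0, 214.0, 13.0], 0.62), ([523.0, -27.0, 7.0], 0.43), ([401.0, 209.0, 10.0], 0.17)]
short_slat_b side [([525.0, -368.0, 32.0], 0.95), ([522.0, 202.0, 10.0], 0.84)]
slat_rack top [([529.0, -347.0, 7.0], 0.65)]
slat_rack side [([531.0, -371.0, 8.0], 0.61)]
```

View pics/top0.png

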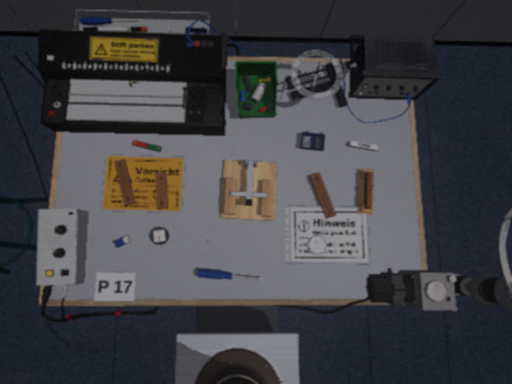

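View pics/side0.png

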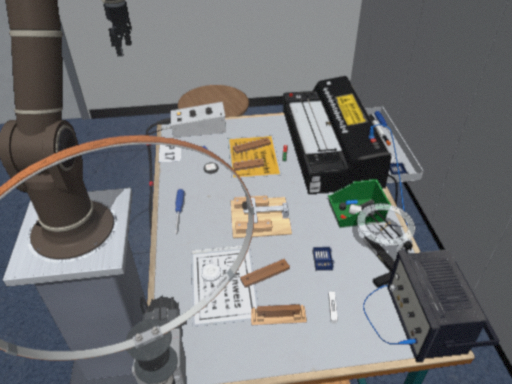

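```bash
cat > h.py <<'E'
from workcell import env
import cv2,numpy as np
def cloud(n,d,m=None):
    m=m or env.camera_model(n); K=m["camera_matrix"];R=m["R"];t=np.array(m["t"])
    v,u=np.mgrid[0:d.shape[0],0:d.shape[1]]
    pc=np.stack([(u-K[0,2])/K[0,0]*d,(v-K[1,2])/K[1,1]*d,d],-1)
    P=(pc-t)@R; P[d<=0]=np.nan
    return P
def proj(n,X):
    m=env.camera_model(n);c=np.asarray(X,float)@m["R"].T+m["t"];k=m["camera_matrix"]
    return np.stack([k[0,0]*c[...,0]/c[...,2]+k[0,2],k[1,1]*c[...,1]/c[...,2]+k[1,2]],-1)
def ortho(n,im,x0,x1,y0,y1,z,s):
    # s px/mm ; image: up=+x, left=+y
    H=int((x1-x0)*s);W=int((y1-y0)*s)
    r,c=np.mgrid[0:H,0:W]; X=x1-r/s; Y=y1-c/s
    p=proj(n,np.stack([X,Y,np.full_like(X,z)],-1)).astype(np.float32)
    return cv2.remap(im,p[...,0],p[...,1],cv2.INTER_CUBIC)
E
python3 - <<'E'
from h import *
for n in ("top","side"):
    im=cv2.imread(f"pics/{n}0.png"); im=cv2.convertScaleAbs(im,alpha=1.6)
    o=ortho(n,im,380,680,-440,360,14,1.0)
    for y in range(-400,400,100): cv2.line(o,(360-y,0),(360-y,8),(0,255,0),1); cv2.putText(o,str(y),(360-y,18),0,.35,(0,255,0),1)
    for x in range(400,700,50): cv2.line(o,(0,680-x),(8,680-x),(0,255,0),1); cv2.putText(o,str(x),(10,680-x),0,.35,(0,255,0),1)
    cv2.imwrite(f"pics/o_{n}0.png",o)
# table heights & tall obstacles
d=np.load("pics/top0.npy");P=cloud("top",d)
z=P[...,2]; 
import sys
t=(z>60)&(P[...,0]>150)
g={}
for p in P[t]:
    k=(int(p[0]//50*50),int(p[1]//50*50)); g[k]=max(g.get(k,0),int(p[2]))
print({k:g[k] for k in sorted(g) if 150<k[0]<800 and -600<k[1]<600})
s=(P[...,0]>450)&(P[...,0]<470)&(P[...,1]>50)&(P[...,1]<150)
print(np.nanmedian(z[s]))
d=np.load("pics/side0.npy");P=cloud("side",d);z=P[...,2]
s=(P[...,0]>450)&(P[...,0]<470)&(P[...,1]>50)&(P[...,1]<150);print(np.nanmedian(z[s]))
t=(z>60)&(P[...,0]>150)
g={}
for p in P[t]:
    k=(int(p[0]//50*50),int(p[1]//50*50)); g[k]=max(g.get(k,0),int(p[2]))
print({k:g[k] for k in sorted(g) if 150<k[0]<800 and -600<k[1]<600})
E
```

```text
{(200, -550): 275, (200, -500): 137, (200, -450): 125, (200, -400): 105, (200, -350): 90, (250, -550): 287, (250, -500): 141, (250, -450): 139, (250, -400): 115, (250, -350): 100, (250, 400): 62, (250, 450): 61, (250, 500): 60, (300, -550): 296, (300, -500): 137, (300, -450): 125, (300, -400): 103, (300, -350): 65, (300, 400): 84, (300, 450): 80, (300, 500): 67, (350, -550): 335, (350, -500): 336, (350, 400): 86, (350, 450): 84, (350, 500): 69, (400, -550): 357, (400, -500): 385, (400, 400): 91, (400, 450): 89, (400, 500): 75, (450, -50): 65, (450, 400): 79, (450, 450): 78, (450, 500): 77, (650, 0): 90, (650, 50): 90, (650, 100): 91, (650, 150): 88, (650, 200): 87, (650, 250): 87, (650, 300): 87, (650, 350): 91, (650, 400): 90, (650, 450): 90, (650, 500): 91, (700, 0): 91, (700, 50): 94, (700, 100): 99, (700, 150): 95, (700, 200): 95, (700, 250): 96, (700, 300): 96, (700, 350): 98, (700, 400): 96, (700, 450): 102, (700, 500): 90, (750, -500): 88, (750, -450): 89, (750, -400): 85, (750, -300): 119, (750, -250): 119, (750, -200): 120, (750, -150): 117, (750, -100): 60, (750, 0): 97, (7
[... 737 characters left out ...]
50): 61, (450, 400): 74, (450, 450): 75, (450, 500): 75, (650, 0): 89, (650, 50): 90, (650, 100): 90, (650, 150): 86, (650, 200): 85, (650, 250): 86, (650, 300): 85, (650, 350): 89, (650, 400): 88, (650, 450): 87, (650, 500): 86, (700, 0): 91, (700, 50): 90, (700, 100): 98, (700, 150): 93, (700, 200): 94, (700, 250): 91, (700, 300): 91, (700, 350): 92, (700, 400): 93, (700, 450): 98, (700, 500): 86, (750, -500): 88, (750, -450): 88, (750, -400): 87, (750, -300): 118, (750, -250): 116, (750, -200): 116, (750, -150): 115, (750, 0): 94, (750, 50): 102, (750, 100): 99, (750, 150): 93, (750, 200): 94, (750, 250): 100, (750, 300): 96, (750, 350): 95, (750, 400): 94, (750, 450): 94, (750, 500): 88}
```

View pics/o_top0.png

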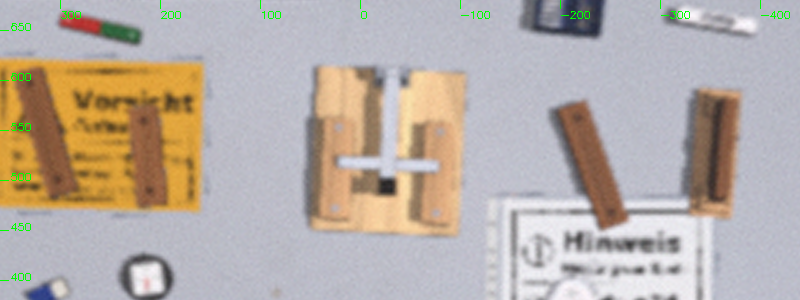

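View pics/o_side0.png

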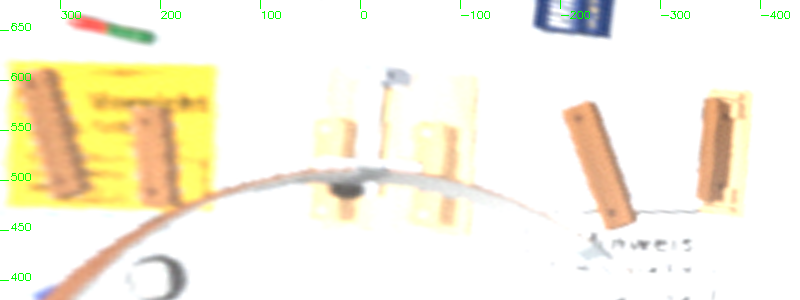

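```bash
python3 - <<'E'
from h import *
for n in ("top","side"):
    m=env.camera_model(n); print(n,"cam pos",-m["R"].T@m["t"])
    im=cv2.imread(f"pics/{n}0.png"); d=np.load(f"pics/{n}0.npy"); P=cloud(n,d)
    hsv=cv2.cvtColor(im,cv2.COLOR_BGR2HSV)
    for nm,(x0,x1,y0,y1) in dict(LA=(470,630,265,355),SA=(460,590,175,245),LB=(440,600,-285,-180)).items():
        b=(P[...,0]>x0)&(P[...,0]<x1)&(P[...,1]>y0)&(P[...,1]<y1)
        tb=b&(P[...,2]<3)
        s=b&(P[...,2]>9.5)&(P[...,2]<20)
        q=P[s]; c,(w,h),a=cv2.minAreaRect(q[:,:2].astype(np.float32))
        print(nm,s.sum(),"mean",q.mean(0).round(1),"rect",np.round(c,1),round(w),round(h),round(a,1),"z",np.percentile(q[:,2],[50,90]).round(1),"table",np.nanmedian(P[tb][:,2]).round(1))
        bb=cv2.PCACompute(q[:,:2].astype(np.float32),None)[1][0]; print("   yaw",np.degrees(np.arctan2(bb[1],bb[0])).round(1))
E
```

```text
top cam pos [ 354.44138476   -1.35172724 1009.71385671]
LA 521 mean [548.3 316.6  14.4] rect [548.5 317. ] 129 31 16.2 z [14.5 16.6] table 1.0
   yaw 16.3
SA 399 mean [523.5 214.   14.2] rect [524.5 214.6] 100 31 5.7 z [14.3 16.5] table 1.0
   yaw 5.4
LB 503 mean [ 513.8 -232.4   13.9] rect [ 514.9 -232.3] 129 31 20.1 z [14.  16.2] table 0.1
   yaw 19.7
side cam pos [ 408.2523596  -958.44638965  939.83859619]
LA 196 mean [547.7 313.1  12.8] rect [547.7 312.8] 129 37 14.6 z [12.8 15. ] table -0.7
   yaw 15.5
SA 183 mean [522.5 209.4  13. ] rect [523.4 210.3] 100 34 8.3 z [12.9 15.1] table -0.5
   yaw 5.8
LB 491 mean [ 512.2 -237.1   12.9] rect [ 514.1 -235.2] 131 34 19.5 z [12.8 15.1] table -1.0
   yaw 20.0
```

```bash
python3 - <<'E'
from h import *
from scipy.optimize import minimize
n="top"
for n in ("top","side"):
    im=cv2.imread(f"pics/{n}0.png"); d=np.load(f"pics/{n}0.npy"); P=cloud(n,d)
    b=(P[...,0]>400)&(P[...,0]<660)&(P[...,1]>-135)&(P[...,1]<80)
    off=0 if n=="top" else -1
    s=b&(P[...,2]>24+off)&(P[...,2]<31.5+off); q=P[s]
    for side,lab in ((q[q[:,1]>-27],"L"),(q[q[:,1]<-27],"R")):
        c,wh,a=cv2.minAreaRect(side[:,:2].astype(np.float32)); print(n,lab,np.round(c,1),np.round(wh),round(a,1),side[:,:2].mean(0))
    c,wh,a=cv2.minAreaRect(q[:,:2].astype(np.float32)); print(n,"bearers",np.round(c,1),np.round(wh),round(a,1))
    s=b&(P[...,2]>5+off)&(P[...,2]<60); q=P[s]
    c,wh,a=cv2.minAreaRect(q[:,:2].astype(np.float32)); print(n,"plate",np.round(c,1),np.round(wh),round(a,1))
    s=b&(P[...,2]>50+off); q=P[s]; print("grip",q.mean(0),len(q), q[:,2].max())
    s=b&(P[...,2]>33+off)&(P[...,2]<48); q=P[s]; 
    c,wh,a=cv2.minAreaRect(q[:,:2].astype(np.float32)); print(n,"T",np.round(c,1),np.round(wh),round(a,1))
im=cv2.imread("pics/top0.png")
cv2.imwrite("pics/bz.png",cv2.resize(cv2.convertScaleAbs(ortho("top",im,430,630,-130,80,28,3),alpha=1.5),None,fx=1,fy=1))
cv2.imwrite("pics/lz.png",cv2.resize(cv2.convertScaleAbs(im[120:230,200:390],alpha=1.6),None,fx=4,fy=4,interpolation=cv2.INTER_CUBIC))
E
```

```text
top L [532.2  18.2] [ 44. 147.] 76.9 [509.53267845  24.2313879 ]
top R [527.2 -73.3] [143.  43.] 7.8 [504.90717134 -76.19304073]
top bearers [528.3 -26.9] [130. 140.] 87.1
top plate [528.1 -32.8] [241. 204.] 2.2
grip [487.34842757 -24.83634258  59.83564064] 49 65.08785789364879
top T [540.7 -51.4] [120. 115.] 67.4
side L [530.3  15.9] [ 43. 141.] 79.8 [511.35187423  20.51148698]
side R [530.4 -65.3] [151.  61.] 1.4 [511.07457362 -77.71662324]
side bearers [531.5 -29.3] [136. 149.] 87.7
side plate [530.2 -38.6] [256. 191.] 6.0
grip [485.24245858 -30.40186404  56.78116042] 36 61.39959311747178
side T [532.5 -37.5] [ 91. 148.] 68.9
```

View pics/bz.png

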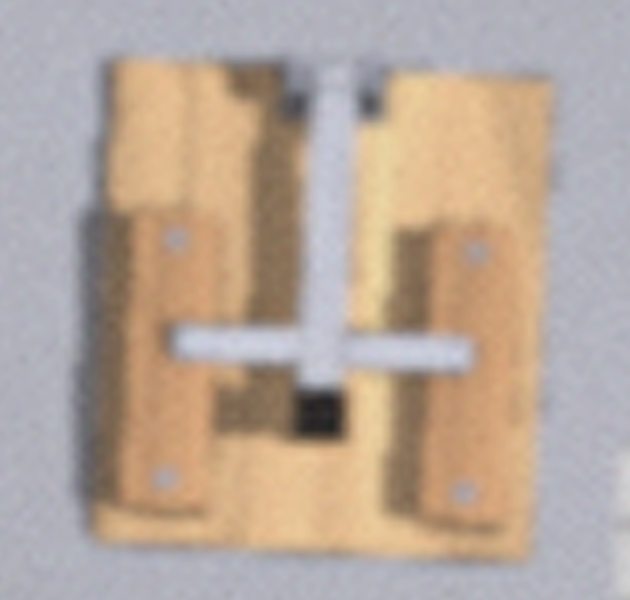

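View pics/lz.png

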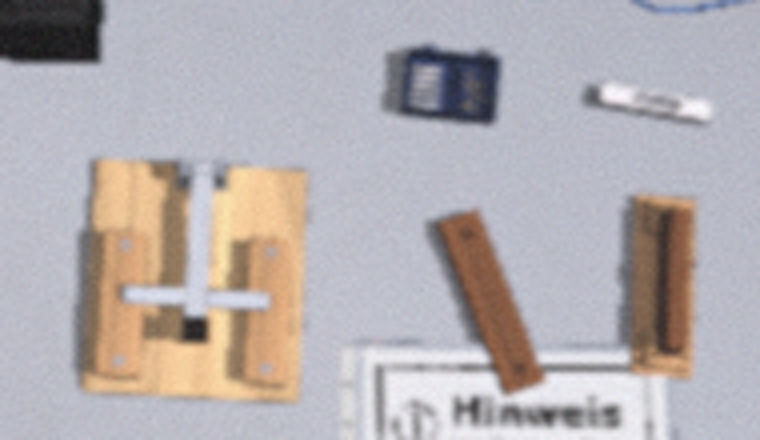

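Request:
{"name": "step_arm", "arguments": {
  "translation": [
    [0.346, -0.635, -0.08],
    [0.346, -0.635, -0.08],
    [0.346, -0.635, -0.08],
    [0.346, -0.635, -0.08],
    [0.346, -0.635, -0.08]
  ],
  "rotation": [
    [0, 0, 0.189],
    [0, 0, 0.189],
    [0, 0, 0.189],
    [0, 0, 0.189],
    [0, 0, 0.189]
  ],
  "jaw": [0.6, 0.6, 0.6, 0.6, 0.6]
}}

```text
clock: 1.22
eef_pos: [242.7, 424.8, 208.3]
orientation: [0.0, 0.021, 1.0, 0.0]
force: [0.2, -0.7, 0.7]
grip_width: 51.3
```

Request:
{"name": "step_arm", "arguments": {
  "translation": [
    [0.246, -0.452, -0.058],
    [0.246, -0.452, -0.058],
    [0.246, -0.452, -0.058],
    [0.246, -0.452, -0.058],
    [0.246, -0.452, -0.058]
  ],
  "rotation": [
    [0, 0, 0],
    [0, 0, 0],
    [0, 0, 0],
    [0, 0, 0],
    [0, 0, 0]
  ],
  "jaw": [0.5, 0.5, 0.5, 0.5, 0.5]
}}

```text
clock: 1.63
eef_pos: [341.6, 242.9, 185.3]
orientation: [0.0, 0.021, 1.0, 0.001]
force: [1.4, 0.4, 0.6]
grip_width: 42.8
```

Request:
{"name": "step_arm", "arguments": {
  "translation": [
    [0.146, -0.269, -0.034],
    [0.146, -0.269, -0.034],
    [0.146, -0.269, -0.034],
    [0.146, -0.269, -0.034],
    [0.146, -0.269, -0.034]
  ],
  "rotation": [
    [0, 0, 0],
    [0, 0, 0],
    [0, 0, 0],
    [0, 0, 0],
    [0, 0, 0]
  ],
  "jaw": [0.5, 0.5, 0.5, 0.5, 0.5]
}}

```text
clock: 2.05
eef_pos: [440.3, 60.7, 162.7]
orientation: [0.001, 0.021, 1.0, 0.001]
force: [1.1, 1.4, -0.3]
grip_width: 42.8
```

Request:
{"name": "step_arm", "arguments": {
  "translation": [
    [0.049, -0.088, -0.053],
    [0.049, -0.088, -0.053],
    [0.049, -0.088, -0.053],
    [0.049, -0.088, -0.053]
  ],
  "rotation": [
    [0, 0, 0],
    [0, 0, 0],
    [0, 0, 0],
    [0, 0, 0]
  ],
  "jaw": [0.5, 0.5, 0.5, 0.5]
}}

```text
clock: 2.38
eef_pos: [490.3, -33.2, 107.6]
orientation: [0.001, 0.024, 1.0, -0.001]
force: [0.5, 0.7, -0.2]
grip_width: 42.9
```

```bash
python3 - <<'E'
from h import *
s=env.get_state();print(s["eef_pos"],s["joints"].round(2),s["clock"])
im,d=env.camera("side");cv2.imwrite("pics/s1.png",im)
im2,d2=env.camera("top");np.save("pics/t1.npy",d2)
g=proj("side",np.array([[489,-26.7,53],s["eef_pos"]]));print(g)
c=cv2.convertScaleAbs(im[130:260,190:340],alpha=1.3);c=cv2.resize(c,None,fx=4,fy=4,interpolation=cv2.INTER_CUBIC)
for p in g: cv2.circle(c,(int((p[0]-190)*4),int((p[1]-130)*4)),3,(0,255,0),1)
c2=cv2.resize(cv2.convertScaleAbs(im2[130:260,190:300],alpha=1.5),None,fx=4,fy=4,interpolation=cv2.INTER_CUBIC)
cv2.imwrite("pics/s1z.png",c);cv2.imwrite("pics/t1z.png",c2)
E
```

```text
[490.2645696  -33.23986506 107.60899827] [-0.33  0.35  0.37  2.06 -0.18  0.75  1.67] 2.3833
[[245.22190937 204.83618242]
 [245.43538436 191.87948328]]
```

View pics/s1z.png

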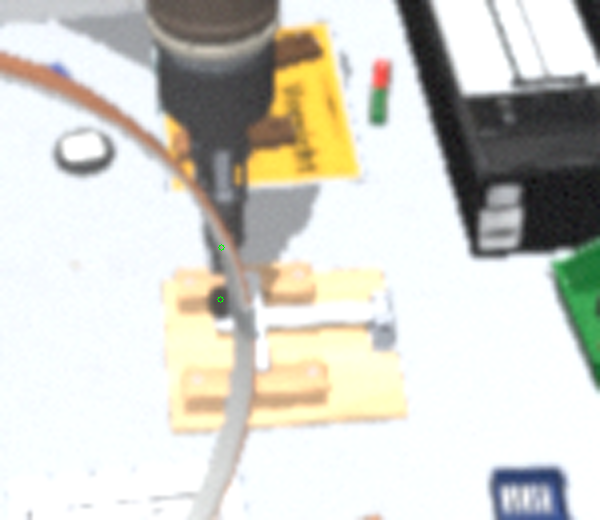

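View pics/t1z.png

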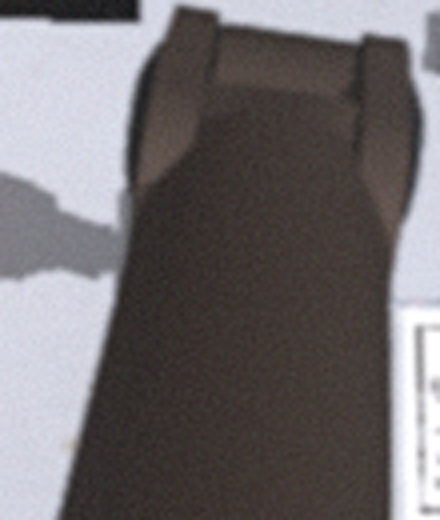

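Request:
{"name": "step_arm", "arguments": {
  "translation": [
    [-0.001, 0.006, -0.015],
    [-0.001, 0.006, -0.015],
    [-0.001, 0.006, -0.015]
  ],
  "rotation": [
    [0, 0, 0],
    [0, 0, 0],
    [0, 0, 0]
  ],
  "jaw": [0.5, 0.5, 0.5]
}}

```text
clock: 2.73
eef_pos: [487.6, -21.2, 94.2]
orientation: [-0.0, 0.021, 1.0, 0.001]
force: [0.6, -0.2, 0.4]
grip_width: 42.8
```

Request:
{"name": "step_arm", "arguments": {
  "translation": [
    [0.001, -0.0055, -0.02],
    [0.001, -0.0055, -0.054],
    [0.001, -0.0055, -0.054],
    [0.001, -0.0055, -0.054]
  ],
  "rotation": [
    [0, 0, 0],
    [0, 0, 0],
    [0, 0, 0],
    [0, 0, 0]
  ],
  "jaw": [0.5, 0.5, 0.5, 0.5]
}}

```text
clock: 3.07
eef_pos: [487.5, -26.2, 40.1]
orientation: [-0.002, 0.021, 1.0, 0.001]
force: [0.3, -0.6, 0.9]
grip_width: 42.6
```

Request:
{"name": "step_arm", "arguments": {
  "translation": [
    [0.001, 0, 0],
    [0.001, 0, 0],
    [0.001, 0, 0],
    [0.001, 0, 0],
    [0.001, 0, 0]
  ],
  "rotation": [
    [0, 0, 0],
    [0, 0, 0],
    [0, 0, 0],
    [0, 0, 0],
    [0, 0, 0]
  ],
  "jaw": [0, 0, 0, 0, 0]
}}

```text
clock: 3.48
eef_pos: [489.7, -26.5, 42.2]
orientation: [-0.0, 0.021, 1.0, 0.001]
force: [-0.6, -0.8, 5.7]
grip_width: 16.5
```

```bash
python3 - <<'E'
import numpy as np
R=np.hypot(115,19);a0=np.arctan2(19,115)
for th in np.arange(0,2.2,.15):
    a=th+a0; print(round(th,2), np.round([115-R*np.cos(a)+0, R*np.sin(a)-19],1))
E
```

```text
0.0 [-0.  0.]
0.15 [ 4.1 17. ]
0.3 [10.8 33.1]
0.45 [19.7 48.1]
0.6 [30.8 61.6]
0.75 [43.8 73.3]
0.9 [58.4 82.9]
1.05 [74.3 90.2]
1.2 [91.  95.1]
1.35 [108.4  97.4]
1.5 [125.8  97.1]
1.65 [143.   94.1]
1.8 [159.6  88.7]
1.95 [175.2  80.8]
2.1 [189.5  70.7]
```

Request:
{"name": "step_arm", "arguments": {
  "translation": [
    [0.004, 0, 0.017],
    [0.011, 0, 0.033],
    [0.02, -0.001, 0.048],
    [0.031, -0.001, 0.0615],
    [0.044, -0.002, 0.073]
  ],
  "rotation": [
    [0, 0, 0],
    [0, 0, 0],
    [0, 0, 0],
    [0, 0, 0],
    [0, 0, 0]
  ],
  "jaw": [0, 0, 0, 0, 0]
}}

```text
clock: 3.9
eef_pos: [534.5, -28.7, 117.1]
orientation: [0.001, 0.021, 1.0, 0.001]
force: [6.4, 0.5, -15.5]
grip_width: 16.6
```

Request:
{"name": "step_arm", "arguments": {
  "translation": [
    [0.0135, -0.0005, 0.008],
    [0.0295, -0.001, 0.015],
    [0.046, -0.002, 0.02],
    [0.0635, -0.003, 0.0225],
    [0.081, -0.0035, 0.022]
  ],
  "rotation": [
    [0, 0, 0],
    [0, 0, 0],
    [0, 0, 0],
    [0, 0, 0],
    [0, 0, 0]
  ],
  "jaw": [0, 0, 0, 0, 0]
}}

```text
clock: 4.32
eef_pos: [615.2, -32.4, 140.8]
orientation: [0.001, 0.021, 1.0, 0.001]
force: [-3.8, -2.0, -0.8]
grip_width: 16.2
```

Request:
{"name": "step_arm", "arguments": {
  "translation": [
    [0.017, -0.001, -0.003],
    [0.034, -0.0015, -0.0085],
    [0.0495, -0.002, -0.016],
    [0.0495, -0.002, -0.016]
  ],
  "rotation": [
    [0, 0, 0],
    [0, 0, 0],
    [0, 0, 0],
    [0, 0, 0]
  ],
  "jaw": [0, 0, 0, 0]
}}

```text
clock: 4.65
eef_pos: [667.5, -34.9, 126.0]
orientation: [0.002, 0.021, 1.0, 0.0]
force: [1.4, 0.0, 6.0]
grip_width: 15.3
```

Request:
{"name": "step_arm", "arguments": {
  "translation": [
    [0, 0, 0],
    [0, 0, 0],
    [0, 0, 0.04],
    [0, 0, 0.08],
    [-0.04, 0, 0.09]
  ],
  "rotation": [
    [0, 0, 0],
    [0, 0, 0],
    [0, 0, 0],
    [0, 0, 0],
    [0, 0, 0]
  ],
  "jaw": [0.6, 0.6, 0.6, 0.6, 0.6]
}}

```text
clock: 5.07
eef_pos: [635.3, -34.2, 223.5]
orientation: [0.01, 0.02, 1.0, 0.0]
force: [1.6, -0.1, 2.4]
grip_width: 51.3
```

```bash
python3 - <<'E'
from h import *
im,d=env.camera("side");cv2.imwrite("pics/s2.png",cv2.resize(im[110:270,180:400],None,fx=3,fy=3))
s=env.get_state();print(s["eef_pos"],s["clock"])
E
```

```text
[622.82447021 -35.96490645 221.33342045] 5.1167
```

View pics/s2.png

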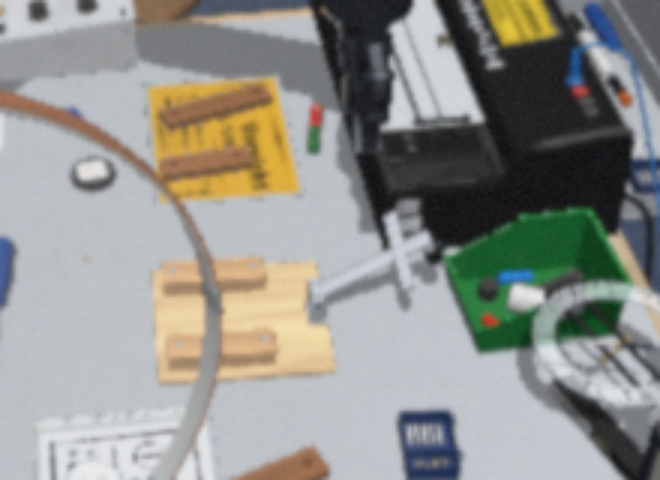

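The keeper stands open (its cross piece shows at about (405,245) in the crop). On to the first long slat.

Request:
{"name": "step_arm", "arguments": {
  "translation": [
    [-0.074, 0.351, -0.09],
    [-0.074, 0.351, -0.09],
    [-0.074, 0.351, -0.09],
    [-0.074, 0.351, -0.09],
    [-0.074, 0.351, -0.09]
  ],
  "rotation": [
    [0, 0, 0.326],
    [0, 0, 0.326],
    [0, 0, 0.326],
    [0, 0, 0.326],
    [0, 0, 0.326]
  ],
  "jaw": [0.6, 0.6, 0.6, 0.6, 0.6]
}}

```text
clock: 5.53
eef_pos: [581.8, 164.6, 169.0]
orientation: [0.004, -0.141, 0.99, 0.002]
force: [0.4, 0.1, 0.2]
grip_width: 51.2
```

Request:
{"name": "step_arm", "arguments": {
  "translation": [
    [-0.034, 0.151, -0.08],
    [-0.034, 0.151, -0.09],
    [-0.034, 0.151, -0.109],
    [-0.034, 0.151, -0.109],
    [-0.034, 0.151, -0.109]
  ],
  "rotation": [
    [0, 0, 0],
    [0, 0, 0],
    [0, 0, 0],
    [0, 0, 0],
    [0, 0, 0]
  ],
  "jaw": [0.6, 0.6, 0.6, 0.6, 0.6]
}}

```text
clock: 5.95
eef_pos: [544.3, 319.8, 58.3]
orientation: [0.003, -0.143, 0.99, 0.003]
force: [0.1, 0.2, 0.5]
grip_width: 51.5
```

Request:
{"name": "step_arm", "arguments": {
  "translation": [
    [0, 0, 0],
    [0, 0, 0]
  ],
  "rotation": [
    [0, 0, 0],
    [0, 0, 0]
  ],
  "jaw": [0.6, 0.6]
}}

```text
clock: 6.12
eef_pos: [542.1, 321.3, 57.9]
orientation: [0.002, -0.145, 0.989, 0.003]
force: [-0.4, -0.0, 0.4]
grip_width: 51.2
```

Request:
{"name": "step_arm", "arguments": {
  "translation": [
    [0.006, -0.006, -0.02],
    [0.006, -0.006, -0.05],
    [0.006, -0.006, -0.052],
    [0.006, -0.006, -0.052]
  ],
  "rotation": [
    [0, 0, 0],
    [0, 0, 0],
    [0, 0, 0],
    [0, 0, 0]
  ],
  "jaw": [0.6, 0.6, 0.6, 0.6]
}}

```text
clock: 6.45
eef_pos: [548.1, 313.0, 6.1]
orientation: [0.001, -0.144, 0.99, 0.002]
force: [-0.8, -0.2, -0.0]
grip_width: 51.7
```

Request:
{"name": "step_arm", "arguments": {
  "translation": [
    [0, 0, 0],
    [0, 0, 0],
    [0, 0, 0],
    [0, 0, 0]
  ],
  "rotation": [
    [0, 0, 0],
    [0, 0, 0],
    [0, 0, 0],
    [0, 0, 0]
  ],
  "jaw": [0, 0, 0, 0]
}}

```text
clock: 6.78
eef_pos: [549.7, 312.7, 8.8]
orientation: [0.003, -0.143, 0.99, 0.002]
force: [-0.1, -1.5, 5.7]
grip_width: 27.4
```

Request:
{"name": "step_arm", "arguments": {
  "translation": [
    [0, 0, 0.035],
    [0, 0, 0.07],
    [-0.002, -0.342, 0.1],
    [-0.002, -0.342, 0.1],
    [-0.002, -0.342, 0.1]
  ],
  "rotation": [
    [0, 0, 0],
    [0, 0, 0],
    [0, 0, -1.897],
    [0, 0, -1.897],
    [0, 0, -1.897]
  ],
  "jaw": [0, 0, 0, 0, 0]
}}

```text
clock: 7.2
eef_pos: [549.7, 187.5, 92.5]
orientation: [0.005, 0.046, 0.999, 0.003]
force: [0.7, -0.7, -1.2]
grip_width: 27.7
```

Request:
{"name": "step_arm", "arguments": {
  "translation": [
    [-0.006, -0.05, 0.01],
    [-0.006, -0.1, 0.01],
    [-0.006, -0.14, 0.01],
    [-0.006, -0.18, 0.01],
    [-0.006, -0.2165, 0.01]
  ],
  "rotation": [
    [0, 0, -1.52],
    [0, 0, -1.52],
    [0, 0, -1.52],
    [0, 0, -1.52],
    [0, 0, -1.52]
  ],
  "jaw": [0, 0, 0, 0, 0]
}}

```text
clock: 7.62
eef_pos: [544.1, -20.4, 104.5]
orientation: [0.006, 0.351, 0.936, 0.002]
force: [1.5, 0.4, -0.9]
grip_width: 27.7
```

Request:
{"name": "step_arm", "arguments": {
  "translation": [
    [0, 0, 0],
    [0, 0, 0],
    [0, 0, 0],
    [0, 0, 0],
    [0, 0, 0]
  ],
  "rotation": [
    [0, 0, -0.87],
    [0, 0, -0.87],
    [0, 0, -0.87],
    [0, 0, -0.87],
    [0, 0, -0.87]
  ],
  "jaw": [0, 0, 0, 0, 0]
}}

```text
clock: 8.03
eef_pos: [544.7, -20.5, 106.2]
orientation: [0.006, 0.623, 0.783, 0.001]
force: [0.4, 0.1, -1.5]
grip_width: 27.6
```

Request:
{"name": "step_arm", "arguments": {
  "translation": [
    [0, -0.0085, -0.02],
    [0, -0.0085, -0.045],
    [0, -0.0085, -0.045],
    [0, -0.0085, -0.045],
    [0, -0.0085, -0.045]
  ],
  "rotation": [
    [0.006, 0.011, -0.269],
    [0.006, 0.011, -0.269],
    [0.006, 0.011, -0.269],
    [0.006, 0.011, -0.269],
    [0.006, 0.011, -0.269]
  ],
  "jaw": [0, 0, 0, 0, 0]
}}

```text
clock: 8.45
eef_pos: [545.3, -29.0, 62.6]
orientation: [0.0, 0.721, 0.693, -0.0]
force: [0.0, -0.9, -0.3]
grip_width: 27.4
```

```bash
cat >> h.py <<'E'
def st():
    from scipy.spatial.transform import Rotation as Ro
    s=env.get_state();q=s["orientation"];r=Ro.from_quat([q[1],q[2],q[3],q[0]]).as_matrix()
    print("t",round(s["clock"],2),"pos",s["eef_pos"].round(1),"jaw ang",np.degrees(np.arctan2(r[1,1],r[0,1])).round(1),"zax",r[:,2].round(3),"j",s["joints"].round(2),"F",s["force"].round(1),"w",round(s["grip_width"],1))
    return s
def crop(n,x0,x1,y0,y1,f,fn,a=1.4,pts=None):
    im,d=env.camera(n);c=cv2.resize(cv2.convertScaleAbs(im[y0:y1,x0:x1],alpha=a),None,fx=f,fy=f,interpolation=cv2.INTER_CUBIC)
    if pts is not None:
        for p in proj(n,np.array(pts,float)): cv2.circle(c,(int((p[0]-x0)*f),int((p[1]-y0)*f)),3,(0,0,255),1)
    cv2.imwrite("pics/"+fn,c); return im,d
B=(509.,-27.5,-0.042)
def bw(x,y,z): c,s=np.cos(B[2]),np.sin(B[2]); return (B[0]+c*x-s*y,B[1]+s*x+c*y,z)
E
python3 - <<'E'
from h import *
crop("side",190,340,150,250,4,"s3.png",1.2,[bw(x,y,42) for x in(20,50) for y in(-65,65)]+[bw(x,y,28) for x in(-50,50) for y in(-65,-35,35,65)])
st()
E
```

```text
t 8.5 pos [545.5 -28.9  62.8] jaw ang -2.2 zax [ 0.001 -0.    -1.   ] j [-0.56  0.58  0.71  1.98 -0.53  0.77  0.42] F [ 0.3 -0.1 -1.2] w 27.6
```

View pics/s3.png

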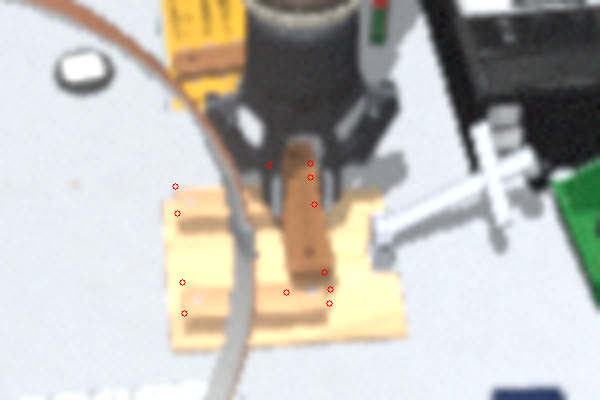

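Request:
{"name": "step_arm", "arguments": {
  "translation": [
    [-0.001, 0, -0.012],
    [-0.001, 0, -0.022],
    [-0.001, 0, -0.025],
    [-0.001, 0, -0.025],
    [-0.001, 0, -0.025]
  ],
  "rotation": [
    [0, 0, 0],
    [0, 0, 0],
    [0, 0, 0],
    [0, 0, 0],
    [0, 0, 0]
  ],
  "jaw": [0, 0, 0, 0, 0]
}}

```text
clock: 8.92
eef_pos: [544.3, -29.0, 37.4]
orientation: [0.0, 0.721, 0.693, -0.0]
force: [0.4, 0.0, -0.9]
grip_width: 27.7
```

No contact yet; feel down a little.

Request:
{"name": "step_arm", "arguments": {
  "translation": [
    [0, 0, -0.002],
    [0, 0, -0.002],
    [0, 0, -0.002]
  ],
  "rotation": [
    [0, 0, 0],
    [0, 0, 0],
    [0, 0, 0]
  ],
  "jaw": [0, 0, 0]
}}

```text
clock: 9.17
eef_pos: [544.5, -29.0, 36.7]
orientation: [-0.0, 0.721, 0.693, 0.001]
force: [-5.5, 1.2, 18.5]
grip_width: 28.0
```

Request:
{"name": "step_arm", "arguments": {
  "translation": [
    [0, 0, 0.001],
    [0, 0, 0.001],
    [0, 0, 0.001],
    [0, 0, 0.035],
    [0, 0, 0.07]
  ],
  "rotation": [
    [0, 0, 0],
    [0, 0, 0],
    [0, 0, 0],
    [0, 0, 0],
    [0, 0, 0]
  ],
  "jaw": [0.58, 0.58, 0.58, 0.58, 0.58]
}}

```text
clock: 9.58
eef_pos: [542.7, -29.2, 105.6]
orientation: [-0.001, 0.721, 0.693, -0.002]
force: [1.1, 0.6, 0.2]
grip_width: 49.7
```

Request:
{"name": "step_arm", "arguments": {
  "translation": [
    [-0.005, -0.03, 0.02],
    [-0.03, -0.205, 0.02],
    [-0.03, -0.205, 0.02],
    [-0.03, -0.205, 0.02],
    [-0.03, -0.205, 0]
  ],
  "rotation": [
    [0, 0, -1.18],
    [0, 0, -1.18],
    [0, 0, -1.18],
    [0, 0, -1.18],
    [0, 0, -1.18]
  ],
  "jaw": [0.58, 0.58, 0.58, 0.58, 0.58]
}}

```text
clock: 10.0
eef_pos: [515.5, -224.2, 112.6]
orientation: [0.0, 0.9, 0.436, 0.002]
force: [1.9, -0.6, 0.0]
grip_width: 49.7
```

```bash
python3 - <<'E'
from h import *
crop("side",190,340,150,250,4,"s4.png",1.2,[bw(x,y,42) for x in(20,50) for y in(-65,65)])
st()
E
```

```text
t 10.05 pos [ 511.3 -232.2  109.8] jaw ang -39.3 zax [-0.001 -0.004 -1.   ] j [-0.32  0.6   0.92  1.92 -0.59  0.92  0.21] F [-2.1 -5.9 -0. ] w 49.5
```

View pics/s4.png

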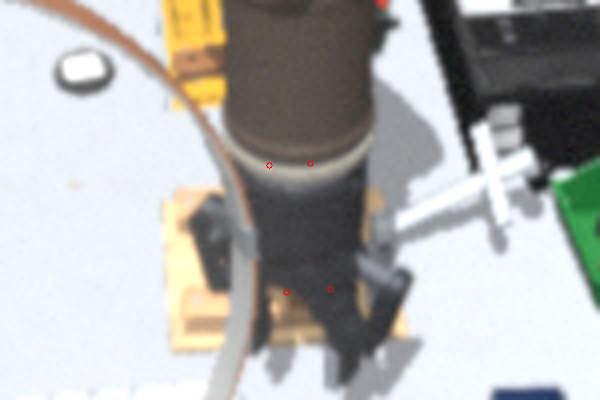

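Request:
{"name": "step_arm", "arguments": {
  "translation": [
    [0.003, -0.002, -0.02],
    [0.003, -0.002, -0.04],
    [0.003, -0.002, -0.055],
    [0.003, -0.002, -0.055],
    [0.003, -0.002, -0.055]
  ],
  "rotation": [
    [0, 0, -0.538],
    [0, 0, -0.538],
    [0, 0, -0.538],
    [0, 0, -0.538],
    [0, 0, -0.538]
  ],
  "jaw": [0.6, 0.6, 0.6, 0.6, 0.6]
}}

```text
clock: 10.47
eef_pos: [513.3, -233.9, 53.1]
orientation: [0.001, 0.986, 0.169, -0.003]
force: [-1.2, 0.9, -0.1]
grip_width: 50.9
```

```bash
python3 - <<'E'
from h import *
c,s=np.cos(np.radians(19.9)),np.sin(np.radians(19.9))
crop("side",220,340,210,310,5,"s5.png",1.2,[(514.5+a*c-b*s,-233.5+a*s+b*c,14) for a in(-65,65) for b in(-15,15)])
im,d=crop("top",190,380,120,230,4,"t5.png",1.5,[bw(x,y,42) for x in(20,50) for y in(-65,65)])
P=cloud("top",d);b=(P[...,0]>400)&(P[...,0]<610)&(P[...,1]>-135)&(P[...,1]<80)&(P[...,2]>37)&(P[...,2]<47)
q=P[b];print(len(q),cv2.minAreaRect(q[:,:2].astype(np.float32)),q.mean(0))
st()
E
```

```text
85 ((578.2354736328125, -4.484550476074219), (28.400619506835938, 96.11943054199219), 42.35321044921875) [580.09664013  -4.83936414  41.07767406]
t 10.57 pos [ 513.9 -234.1   53.9] jaw ang -70.2 zax [-0.005 -0.004 -1.   ] j [-0.33  0.74  0.97  1.95 -0.79  0.89 -0.17] F [-0.2 -0.2 -0.5] w 51.2
```

View pics/s5.png

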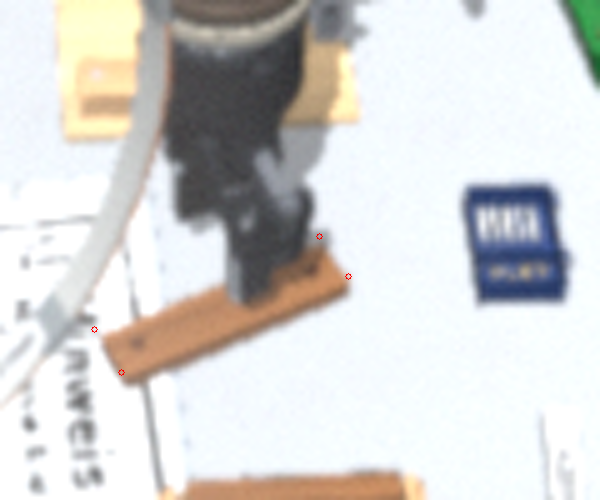

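View pics/t5.png

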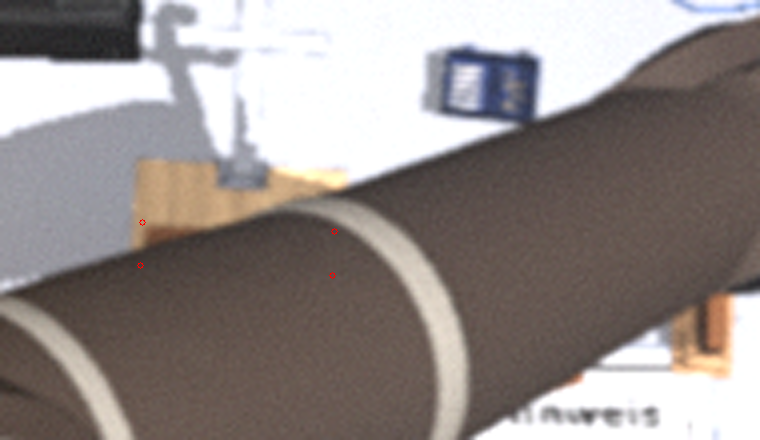

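Request:
{"name": "step_arm", "arguments": {
  "translation": [
    [0.001, -0.001, -0.02],
    [0.001, -0.001, -0.045],
    [0.001, -0.001, -0.049],
    [0.001, -0.001, -0.049]
  ],
  "rotation": [
    [0.004, -0.005, 0],
    [0.004, -0.005, 0],
    [0.004, -0.005, 0],
    [0.004, -0.005, 0]
  ],
  "jaw": [0.6, 0.6, 0.6, 0.6]
}}

```text
clock: 10.9
eef_pos: [513.9, -234.6, 3.8]
orientation: [-0.001, 0.985, 0.173, -0.001]
force: [0.7, 0.8, 1.0]
grip_width: 50.8
```

Request:
{"name": "step_arm", "arguments": {
  "translation": [
    [0, 0, 0],
    [0, 0, 0],
    [0, 0, 0],
    [0, 0, 0]
  ],
  "rotation": [
    [0, 0, 0],
    [0, 0, 0],
    [0, 0, 0],
    [0, 0, 0]
  ],
  "jaw": [0, 0, 0, 0]
}}

```text
clock: 11.23
eef_pos: [514.4, -235.0, 5.1]
orientation: [-0.0, 0.985, 0.173, -0.0]
force: [-2.3, 0.3, 6.9]
grip_width: 28.1
```

Request:
{"name": "step_arm", "arguments": {
  "translation": [
    [0, 0, 0.04],
    [0, 0, 0.08],
    [-0.041, 0.209, 0.1],
    [-0.041, 0.209, 0.1],
    [-0.041, 0.209, 0.1]
  ],
  "rotation": [
    [0, 0, 0],
    [0, 0, 0],
    [0, 0, 1.178],
    [0, 0, 1.178],
    [0, 0, 1.178]
  ],
  "jaw": [0, 0, 0, 0, 0]
}}

```text
clock: 11.65
eef_pos: [490.4, -112.1, 97.8]
orientation: [0.0, 0.935, 0.356, 0.001]
force: [0.4, 1.3, 0.5]
grip_width: 28.3
```

```bash
python3 - <<'E'
from h import *
st()
E
```

```text
t 11.65 pos [ 490.4 -112.1   97.8] jaw ang -48.3 zax [ 0.001  0.    -1.   ] j [-0.62  0.56  1.    2.07 -0.64  0.86 -0.08] F [0.4 1.3 0.5] w 28.3
```

Remaining: (−0.0165, 0.086), yaw +45.9°.

Request:
{"name": "step_arm", "arguments": {
  "translation": [
    [-0.0165, 0.04, 0.0],
    [-0.0165, 0.086, 0.0],
    [-0.0165, 0.086, 0.0],
    [-0.0165, 0.086, -0.01],
    [-0.0165, 0.086, -0.02]
  ],
  "rotation": [
    [0, 0, 0.801],
    [0, 0, 0.801],
    [0, 0, 0.801],
    [0, 0, 0.801],
    [0, 0, 0.801]
  ],
  "jaw": [0, 0, 0, 0, 0]
}}

```text
clock: 12.07
eef_pos: [474.7, -24.1, 78.5]
orientation: [0.0, 0.778, 0.628, 0.002]
force: [0.4, 0.3, -0.8]
grip_width: 27.9
```

```bash
python3 - <<'E'
from h import *
crop("side",190,340,150,250,4,"s6.png",1.2,[bw(x,y,42) for x in(20,50) for y in(-65,65)])
st()
E
```

```text
t 12.12 pos [473.6 -24.8  77.1] jaw ang -11.8 zax [ 0.001  0.001 -1.   ] j [-0.69  0.48  0.83  2.15 -0.54  0.73  0.29] F [-0.8 -0.7 -1.5] w 27.9
```

View pics/s6.png

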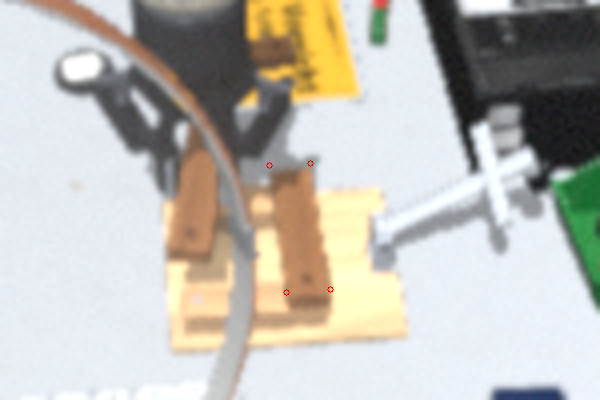

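Request:
{"name": "step_arm", "arguments": {
  "translation": [
    [0, -0.001, -0.01],
    [0, -0.001, -0.03],
    [0, -0.001, -0.035],
    [0, -0.001, -0.04],
    [0, -0.001, -0.0425]
  ],
  "rotation": [
    [0, 0, 0.164],
    [0, 0, 0.164],
    [0, 0, 0.164],
    [0, 0, 0.164],
    [0, 0, 0.164]
  ],
  "jaw": [0, 0, 0, 0, 0]
}}

```text
clock: 12.53
eef_pos: [473.6, -26.3, 34.6]
orientation: [-0.0, 0.723, 0.691, 0.001]
force: [0.0, -0.8, 0.0]
grip_width: 27.9
```

Request:
{"name": "step_arm", "arguments": {
  "translation": [
    [0, 0, -0.002],
    [0, 0, -0.002],
    [0, 0, -0.002]
  ],
  "rotation": [
    [0, 0, 0],
    [0, 0, 0],
    [0, 0, 0]
  ],
  "jaw": [0, 0, 0]
}}

```text
clock: 12.78
eef_pos: [474.0, -26.4, 33.1]
orientation: [-0.0, 0.724, 0.69, 0.001]
force: [-1.0, 0.1, 1.3]
grip_width: 28.2
```

```bash
python3 - <<'E'
from h import *
st()
E
```

```text
t 12.78 pos [474.  -26.4  33.1] jaw ang -2.7 zax [ 0.001  0.001 -1.   ] j [-0.59  0.54  0.7   2.17 -0.59  0.63  0.49] F [-1.   0.1  1.3] w 28.2
```

Request:
{"name": "step_arm", "arguments": {
  "translation": [
    [0, 0, -0.001],
    [0, 0, 0],
    [0, 0, 0],
    [0, 0, 0.035],
    [0, 0, 0.075]
  ],
  "rotation": [
    [0, 0, 0],
    [0, 0, 0],
    [0, 0, 0],
    [0, 0, 0],
    [0, 0, 0]
  ],
  "jaw": [0, 0.58, 0.58, 0.58, 0.58]
}}

```text
clock: 13.2
eef_pos: [472.1, -26.7, 107.3]
orientation: [-0.001, 0.724, 0.69, -0.002]
force: [1.6, 1.4, 1.3]
grip_width: 49.7
```

Request:
{"name": "step_arm", "arguments": {
  "translation": [
    [0.01, 0.03, 0.02],
    [0.0495, 0.239, 0.02],
    [0.0495, 0.239, 0.02],
    [0.0495, 0.239, 0.02],
    [0.0495, 0.239, 0]
  ],
  "rotation": [
    [0, 0, -1.426],
    [0, 0, -1.426],
    [0, 0, -1.426],
    [0, 0, -1.426],
    [0, 0, -1.426]
  ],
  "jaw": [0.6, 0.6, 0.6, 0.6, 0.6]
}}

```text
clock: 13.62
eef_pos: [513.9, 167.8, 119.6]
orientation: [-0.001, 0.901, 0.434, 0.002]
force: [1.3, 0.3, 0.2]
grip_width: 51.3
```

```bash
python3 - <<'E'
from h import *
im,d=crop("side",190,340,150,250,4,"s7.png",1.2,[bw(x,y,42) for x in(20,50,-20,-50) for y in(-65,65)])
im,d=crop("top",190,320,130,240,5,"t7.png",1.4,[bw(x,y,42) for x in(20,50,-20,-50) for y in(-65,65)])
np.save("pics/t7.npy",d)
st()
E
```

```text
t 13.72 pos [512.4 173.2 116.2] jaw ang -37.9 zax [-0.002  0.002 -1.   ] j [-1.12  0.58  0.98  1.96 -0.61  0.93 -0.49] F [-1.  -1.   0.5] w 51.3
```

View pics/s7.png

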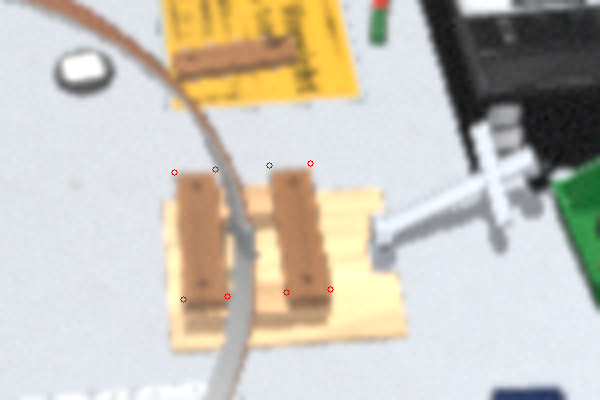

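View pics/t7.png

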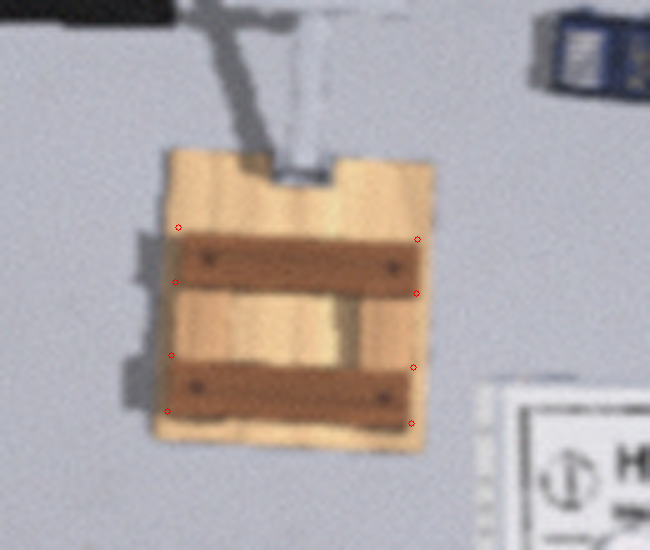

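```bash
python3 - <<'E'
from h import *
def px(l): return [((p[0]-190)*5,(p[1]-130)*5) for p in proj("top",np.array(l,float))]
print("plate",np.round(px([bw(-60,75,8),bw(-60,-75,8),bw(105,75,8),bw(105,-75,8)])))
d=np.load("pics/t7.npy");P=cloud("top",d)
for x in((480,530),(530,580),(450,500)):pass
c,s=np.cos(B[2]),np.sin(B[2])
X=(P[...,0]-B[0])*c+(P[...,1]-B[1])*s; Y=-(P[...,0]-B[0])*s+(P[...,1]-B[1])*c
for lo,hi in((-65,-2),(2,65)):
    b=(X>lo)&(X<hi)&(abs(Y)<80)&(P[...,2]>36)&(P[...,2]<50)
    q=np.stack([X[b],Y[b]],-1).astype(np.float32);r=cv2.minAreaRect(q);print(b.sum(),r,q.mean(0),np.median(P[b][:,2]))
b=(abs(X)<140)&(abs(Y)<100)&(P[...,2]>4.5)&(P[...,2]<12)
q=np.stack([X[b],Y[b]],-1);print("plate",np.percentile(q[(abs(q[:,1])<30)][:,0],[.5,99.5]),np.percentile(q[q[:,0]>55][:,1],[1,99]))
E
```

```text
plate [[151. 436.]
 [424. 448.]
 [168. 144.]
 [433. 158.]]
553 ((-35.84375, 3.0971107482910156), (129.29248046875, 30.28254508972168), 89.42281341552734) [-36.18971    2.622526] 42.10250139218554
537 ((34.35321807861328, -0.25560760498046875), (31.110321044921875, 128.32530212402344), 0.6854763627052307) [33.95338    -0.10627629] 42.06357406529817
plate [-114.18051734  101.35574443] [-71.55399906  74.73576019]
```

Request:
{"name": "step_arm", "arguments": {
  "translation": [
    [0.011, 0.04, -0.02],
    [0.011, 0.04, -0.04],
    [0.011, 0.04, -0.055],
    [0.011, 0.04, -0.055],
    [0.011, 0.04, -0.055]
  ],
  "rotation": [
    [0, 0, -0.812],
    [0, 0, -0.812],
    [0, 0, -0.812],
    [0, 0, -0.812],
    [0, 0, -0.812]
  ],
  "jaw": [0.6, 0.6, 0.6, 0.6, 0.6]
}}

```text
clock: 14.13
eef_pos: [522.7, 213.1, 60.0]
orientation: [-0.001, 0.991, 0.136, -0.001]
force: [0.2, -0.1, 1.3]
grip_width: 51.3
```

```bash
python3 - <<'E'
from h import *
st()
E
```

```text
t 14.13 pos [522.7 213.1  60. ] jaw ang -74.4 zax [-0.001  0.001 -1.   ] j [-1.18  0.77  1.04  1.95 -0.84  0.94 -1.01] F [ 0.2 -0.1  1.3] w 51.3
```

Yaw −10° more, then down.

Request:
{"name": "step_arm", "arguments": {
  "translation": [
    [0.001, 0, -0.01],
    [0.001, 0, -0.035],
    [0.001, 0, -0.055],
    [0.001, 0, -0.055],
    [0.001, 0, -0.055]
  ],
  "rotation": [
    [0, 0, -0.175],
    [0, 0, -0.175],
    [0, 0, -0.175],
    [0, 0, -0.175],
    [0, 0, -0.175]
  ],
  "jaw": [0.6, 0.6, 0.6, 0.6, 0.6]
}}

```text
clock: 14.55
eef_pos: [523.2, 212.5, 4.7]
orientation: [-0.0, 0.999, 0.049, -0.001]
force: [0.1, 0.3, 1.0]
grip_width: 51.3
```

Request:
{"name": "step_arm", "arguments": {
  "translation": [
    [0, 0, 0],
    [0, 0, 0],
    [0, 0, 0],
    [0, 0, 0]
  ],
  "rotation": [
    [0, 0, 0],
    [0, 0, 0],
    [0, 0, 0],
    [0, 0, 0]
  ],
  "jaw": [0, 0, 0, 0]
}}

```text
clock: 14.88
eef_pos: [524.1, 212.5, 6.2]
orientation: [-0.0, 0.999, 0.049, -0.0]
force: [-1.5, -0.8, 7.5]
grip_width: 27.8
```

```bash
python3 - <<'E'
from h import *
st(); print(bw(0,50,0),bw(0,-50,0))
E
```

```text
t 14.88 pos [524.1 212.5   6.2] jaw ang -84.4 zax [-0.001  0.001 -1.   ] j [-1.14  0.85  0.98  1.97 -0.96  0.88 -1.1 ] F [-1.5 -0.8  7.5] w 27.8
(np.float64(511.09938265445237), np.float64(22.45590648231883), 0) (np.float64(506.90061734554763), np.float64(-77.45590648231882), 0)
```

Request:
{"name": "step_arm", "arguments": {
  "translation": [
    [0, 0, 0.04],
    [0, -0.02, 0.08],
    [-0.013, -0.19, 0.1],
    [-0.013, -0.19, 0.1],
    [-0.013, -0.19, 0.1]
  ],
  "rotation": [
    [0, 0, 0],
    [0, 0, 0],
    [0, 0, -0.14],
    [0, 0, -0.14],
    [0, 0, -0.14]
  ],
  "jaw": [0, 0, 0, 0, 0]
}}

```text
clock: 15.3
eef_pos: [514.8, 69.4, 101.3]
orientation: [-0.001, 1.0, -0.021, 0.0]
force: [1.6, -1.0, -1.2]
grip_width: 27.9
```

```bash
python3 - <<'E'
from h import *
st()
E
```

```text
t 15.3 pos [514.8  69.4 101.3] jaw ang -92.3 zax [ 0.001  0.002 -1.   ] j [-1.04  0.69  1.18  2.03 -0.79  0.97 -1.06] F [ 1.6 -1.  -1.2] w 27.9
```

Request:
{"name": "step_arm", "arguments": {
  "translation": [
    [-0.0035, -0.03, 0],
    [-0.0035, -0.047, -0.01],
    [-0.0035, -0.047, -0.03],
    [-0.0035, -0.047, -0.04],
    [-0.0035, -0.047, -0.043]
  ],
  "rotation": [
    [0, 0, 0],
    [0, 0, 0],
    [0, 0, 0],
    [0, 0, 0],
    [0, 0, 0]
  ],
  "jaw": [0, 0, 0, 0, 0]
}}

```text
clock: 15.72
eef_pos: [510.6, 22.8, 57.4]
orientation: [-0.001, 1.0, -0.021, -0.0]
force: [-0.3, -0.7, -0.9]
grip_width: 27.7
```

```bash
python3 - <<'E'
from h import *
im,d=crop("side",190,340,150,250,4,"s8.png",1.2)
st()
E
```

```text
t 15.77 pos [510.7  23.1  57.5] jaw ang -92.3 zax [-0.001  0.002 -1.   ] j [-0.9   0.72  1.09  2.08 -0.86  0.89 -0.92] F [-0.1 -0.5 -0.7] w 27.9
```

View pics/s8.png

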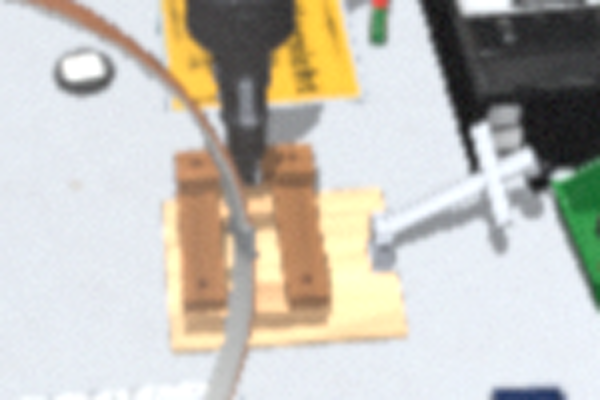

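Well aligned; lower to contact and release.

Request:
{"name": "step_arm", "arguments": {
  "translation": [
    [0, 0, -0.006],
    [0, 0, -0.009],
    [0, 0, -0.01],
    [0, 0, -0.01]
  ],
  "rotation": [
    [0, 0, 0],
    [0, 0, 0],
    [0, 0, 0],
    [0, 0, 0]
  ],
  "jaw": [0, 0, 0, 0]
}}

```text
clock: 16.1
eef_pos: [511.0, 23.9, 48.2]
orientation: [-0.002, 1.0, -0.02, -0.0]
force: [-3.4, 1.5, 8.6]
grip_width: 28.2
```

Request:
{"name": "step_arm", "arguments": {
  "translation": [
    [0, 0, 0.0005],
    [0, 0, 0.0005],
    [0, 0, 0.0005],
    [0, 0, 0.035],
    [0, 0, 0.075]
  ],
  "rotation": [
    [0, 0, 0],
    [0, 0, 0],
    [0, 0, 0],
    [0, 0, 0],
    [0, 0, 0]
  ],
  "jaw": [0.55, 0.55, 0.55, 0.55, 0.55]
}}

```text
clock: 16.52
eef_pos: [509.3, 23.9, 122.4]
orientation: [-0.001, 1.0, -0.02, -0.003]
force: [1.3, 1.0, 1.1]
grip_width: 46.8
```

```bash
python3 - <<'E'
from h import *
st()
def an(n,d,zlo,zhi):
    P=cloud(n,d);b=(P[...,0]>440)&(P[...,0]<620)&(P[...,1]>-400)&(P[...,1]<-310)&(P[...,2]>zlo)&(P[...,2]<zhi)
    q=P[b];r=cv2.minAreaRect(q[:,:2].astype(np.float32));print(n,zlo,b.sum(),np.round(r[0],1),np.round(r[1]),round(r[2],1),q.mean(0).round(1))
d=np.load("pics/top0.npy");an("top",d,30,40);an("top",d,3,25);an("top",d,3,40)
d=np.load("pics/side0.npy");an("side",d,30,40);an("side",d,3,40);an("side",d,29,40)
P=[(525+dx,-356+dy,35) for dx in(-50,50) for dy in(-7,7)]
for n in("top","side"):
    im=cv2.imread(f"pics/{n}0.png")
    g=proj(n,np.array(P,float));c=g.mean(0).astype(int)-40
    cr=cv2.resize(cv2.convertScaleAbs(im[c[1]:c[1]+80,c[0]:c[0]+80],alpha=1.4),None,fx=7,fy=7,interpolation=cv2.INTER_CUBIC)
    for p in g: cv2.circle(cr,(int((p[0]-c[0])*7),int((p[1]-c[1])*7)),3,(0,0,255),1)
    cv2.imwrite(f"pics/rack_{n}.png",cr)
E
```

```text
t 16.52 pos [509.3  23.9 122.4] jaw ang -92.2 zax [-0.005  0.002 -1.   ] j [-0.99  0.65  1.21  2.03 -0.74  1.   -1.01] F [1.3 1.  1.1] w 46.8
top 30 198 [ 528.3 -356.5] [14. 99.] 85.8 [ 525.9 -356.4   34.9]
top 3 491 [ 528.7 -357.1] [ 85. 176.] 89.5 [ 523.  -350.5    9.5]
top 3 710 [ 528.7 -357.1] [ 85. 176.] 89.5 [ 524.3 -352.2   17.1]
side 30 253 [ 528.  -360.4] [17. 99.] 86.2 [ 527.3 -360.6   33.5]
side 3 873 [ 522.8 -356.9] [149.  81.] 2.0 [ 526.6 -366.    18.4]
side 29 262 [ 528.  -360.4] [17. 99.] 86.2 [ 527.  -360.7   33.4]
```

View pics/rack_top.png

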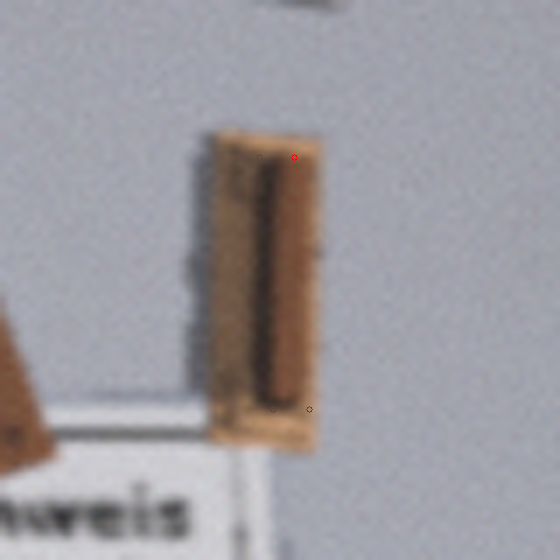

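View pics/rack_side.png

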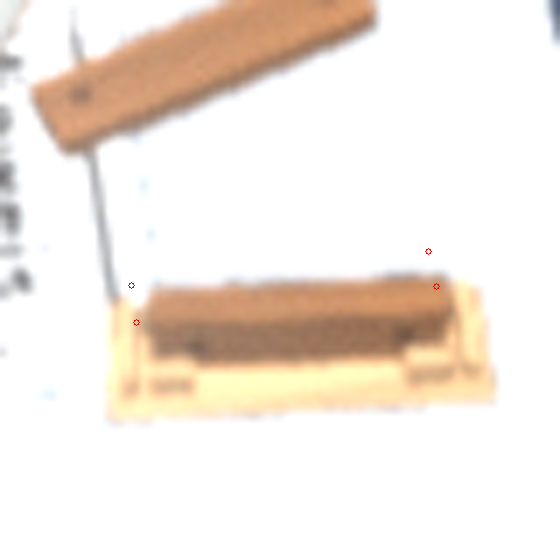

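Request:
{"name": "step_arm", "arguments": {
  "translation": [
    [0.019, -0.382, 0],
    [0.019, -0.382, 0],
    [0.019, -0.382, 0],
    [0.019, -0.382, 0],
    [0.019, -0.382, 0]
  ],
  "rotation": [
    [0, 0, -0.023],
    [0, 0, -0.023],
    [0, 0, -0.023],
    [0, 0, -0.023],
    [0, 0, -0.023]
  ],
  "jaw": [0.45, 0.45, 0.45, 0.45, 0.45]
}}

```text
clock: 16.93
eef_pos: [520.5, -185.5, 122.9]
orientation: [-0.001, 1.0, -0.03, -0.002]
force: [1.3, 1.4, 0.0]
grip_width: 38.4
```

```bash
python3 - <<'E'
from h import *
st()
E
```

```text
t 16.93 pos [ 520.5 -185.5  122.9] jaw ang -93.5 zax [-0.005  0.002 -1.   ] j [-0.52  0.67  1.13  1.93 -0.72  1.02 -0.69] F [1.3 1.4 0. ] w 38.4
```

Request:
{"name": "step_arm", "arguments": {
  "translation": [
    [0.0075, -0.172, -0.03],
    [0.0075, -0.172, -0.05],
    [0.0075, -0.172, -0.05],
    [0.0075, -0.172, -0.05],
    [0.0075, -0.172, -0.05]
  ],
  "rotation": [
    [0.002, -0.005, 0],
    [0.002, -0.005, 0],
    [0.002, -0.005, 0],
    [0.002, -0.005, 0],
    [0.002, -0.005, 0]
  ],
  "jaw": [0.45, 0.45, 0.45, 0.45, 0.45]
}}

```text
clock: 17.35
eef_pos: [525.6, -363.6, 71.6]
orientation: [-0.0, 0.999, -0.033, -0.001]
force: [-0.8, -0.0, 1.2]
grip_width: 38.6
```

Request:
{"name": "step_arm", "arguments": {
  "translation": [
    [0, 0.004, -0.005],
    [0, 0.004, -0.005]
  ],
  "rotation": [
    [0, 0, 0],
    [0, 0, 0]
  ],
  "jaw": [0.45, 0.45]
}}

```text
clock: 17.52
eef_pos: [524.1, -360.2, 65.1]
orientation: [-0.001, 0.999, -0.034, -0.002]
force: [-0.4, 0.5, 0.3]
grip_width: 38.2
```

```bash
python3 - <<'E'
from h import *
s=st()
im,d=crop("side",220,340,250,350,5,"s9.png",1.1)
im,d=crop("top",200,390,110,230,4,"t9.png",1.4)
st()
d=np.array(d);P=cloud("top",d)
c,s=np.cos(B[2]),np.sin(B[2])
X=(P[...,0]-B[0])*c+(P[...,1]-B[1])*s; Y=-(P[...,0]-B[0])*s+(P[...,1]-B[1])*c
b=(abs(X)<70)&(abs(Y)<85)&(P[...,2]>51)&(P[...,2]<65)
q=np.stack([X[b],Y[b]],-1).astype(np.float32);print(b.sum(),cv2.minAreaRect(q) if b.sum()>5 else 0,np.median(P[b][:,2]))
E
```

```text
t 17.52 pos [ 524.1 -360.2   65.1] jaw ang -93.9 zax [-0.004  0.001 -1.   ] j [-0.09  0.83  0.98  1.76 -0.8   1.01 -0.45] F [-0.4  0.5  0.3] w 38.2
t 17.62 pos [ 525.8 -358.    66.2] jaw ang -93.7 zax [-0.002  0.002 -1.   ] j [-0.1   0.83  0.98  1.76 -0.8   1.01 -0.45] F [ 0.1 -0.7  0.5] w 38.4
0 0 nan
  return _methods._mean(a, axis=axis, dtype=dtype,
  ret = ret.dtype.type(ret / rcount)
```

View pics/s9.png

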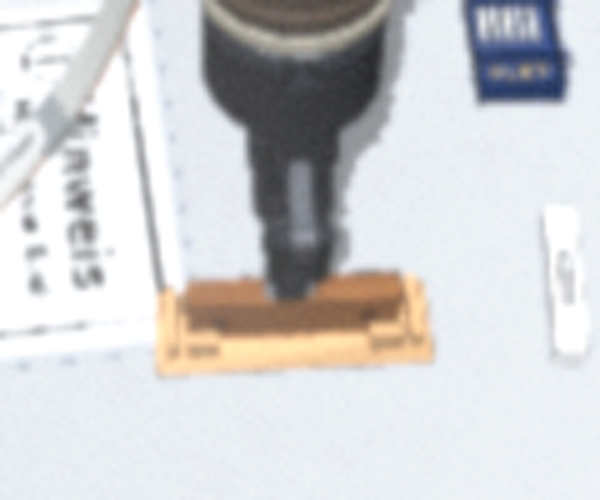

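View pics/t9.png

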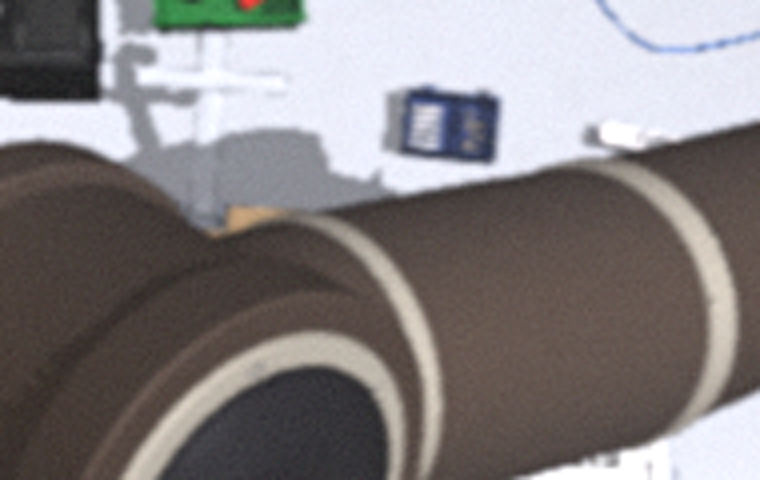

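Request:
{"name": "step_arm", "arguments": {
  "translation": [
    [0.002, 0, -0.02],
    [0.002, 0, -0.04],
    [0.002, 0, -0.047],
    [0.002, 0, -0.047]
  ],
  "rotation": [
    [0, 0, 0],
    [0, 0, 0],
    [0, 0, 0],
    [0, 0, 0]
  ],
  "jaw": [0.45, 0.45, 0.45, 0.45]
}}

```text
clock: 17.95
eef_pos: [528.0, -355.4, 18.0]
orientation: [-0.002, 1.0, -0.031, -0.002]
force: [-0.9, 0.2, 0.7]
grip_width: 38.5
```

Request:
{"name": "step_arm", "arguments": {
  "translation": [
    [0, 0, 0],
    [0, 0, 0],
    [0, 0, 0],
    [0, 0, 0],
    [0, 0, 0]
  ],
  "rotation": [
    [0, 0, 0],
    [0, 0, 0],
    [0, 0, 0],
    [0, 0, 0],
    [0, 0, 0]
  ],
  "jaw": [0, 0, 0, 0, 0]
}}

```text
clock: 18.37
eef_pos: [528.4, -357.1, 19.5]
orientation: [-0.0, 1.0, -0.032, -0.001]
force: [-0.6, -5.3, 3.0]
grip_width: 12.3
```

```bash
python3 - <<'E'
from h import *
st()
E
```

```text
t 18.37 pos [ 528.4 -357.1   19.5] jaw ang -93.6 zax [-0.002  0.001 -1.   ] j [-0.07  0.88  0.92  1.77 -0.86  0.95 -0.41] F [-0.6 -5.3  3. ] w 12.3
```

Request:
{"name": "step_arm", "arguments": {
  "translation": [
    [0, 0, 0.03],
    [0, 0, 0.07],
    [0.01, 0.06, 0.11],
    [0.021, 0.135, 0.12],
    [0.021, 0.135, 0.12]
  ],
  "rotation": [
    [0, 0, 0],
    [0, 0, 0],
    [0, 0, 1.285],
    [0, 0, 1.285],
    [0, 0, 1.285]
  ],
  "jaw": [0, 0, 0, 0, 0]
}}

```text
clock: 18.78
eef_pos: [546.2, -242.2, 135.5]
orientation: [-0.0, 0.988, 0.157, -0.0]
force: [0.8, 0.6, -1.1]
grip_width: 12.3
```

Request:
{"name": "step_arm", "arguments": {
  "translation": [
    [0.005, 0.015, 0.0],
    [0.005, 0.015, 0.0],
    [0.005, 0.015, 0.0],
    [0.005, 0.015, 0.0],
    [0.005, 0.015, 0.0]
  ],
  "rotation": [
    [0, 0, 0.9],
    [0, 0, 0.9],
    [0, 0, 0.9],
    [0, 0, 0.9],
    [0, 0, 0.9]
  ],
  "jaw": [0, 0, 0, 0, 0]
}}

```text
clock: 19.2
eef_pos: [551.2, -225.9, 136.0]
orientation: [-0.001, 0.891, 0.455, -0.0]
force: [-0.5, -0.1, -1.0]
grip_width: 12.2
```

```bash
python3 - <<'E'
from h import *
st()
E
```

```text
t 19.2 pos [ 551.2 -225.9  136. ] jaw ang -35.9 zax [-0.001  0.001 -1.   ] j [-0.28  0.58  0.84  1.81 -0.52  0.99  0.15] F [-0.5 -0.1 -1. ] w 12.2
```

Request:
{"name": "step_arm", "arguments": {
  "translation": [
    [0, 0, 0],
    [0, 0, 0],
    [0, 0, 0],
    [0, 0, 0],
    [0, 0, 0]
  ],
  "rotation": [
    [-0.564, -0.778, 0],
    [-0.564, -0.778, 0],
    [-0.564, -0.778, 0],
    [-0.564, -0.778, 0],
    [-0.564, -0.778, 0]
  ],
  "jaw": [0, 0, 0, 0, 0]
}}

```text
clock: 19.62
eef_pos: [551.8, -220.1, 136.4]
orientation: [0.227, 0.86, 0.44, 0.122]
force: [-0.5, 0.8, -2.0]
grip_width: 12.4
```

```bash
python3 - <<'E'
from h import *
st()
E
```

```text
t 19.62 pos [ 551.8 -220.1  136.4] jaw ang -36.1 zax [ 0.41  -0.283 -0.867] j [-0.58  0.39  0.93  2.25 -0.73  0.2   0.3 ] F [-0.5  0.8 -2. ] w 12.4
```

Request:
{"name": "step_arm", "arguments": {
  "translation": [
    [-0.037, 0.005, 0],
    [-0.037, 0.005, 0],
    [-0.037, 0.005, 0],
    [-0.037, 0.005, 0],
    [-0.037, 0.005, 0]
  ],
  "rotation": [
    [0.823, 1.134, 0],
    [0.823, 1.134, 0],
    [0.823, 1.134, 0],
    [0.823, 1.134, 0],
    [0.823, 1.134, 0]
  ],
  "jaw": [0, 0, 0, 0, 0]
}}

```text
clock: 20.03
eef_pos: [515.2, -213.5, 137.9]
orientation: [-0.045, 0.89, 0.454, -0.015]
force: [1.5, 0.7, -0.6]
grip_width: 12.3
```

Request:
{"name": "step_arm", "arguments": {
  "translation": [
    [0, 0, 0],
    [0, 0, 0],
    [0, 0, 0],
    [0, 0, 0],
    [0, 0, 0]
  ],
  "rotation": [
    [0.47, 0.65, 0],
    [0.47, 0.65, 0],
    [0.47, 0.65, 0],
    [0.47, 0.65, 0],
    [0.47, 0.65, 0]
  ],
  "jaw": [0, 0, 0, 0, 0]
}}

```text
clock: 20.45
eef_pos: [515.8, -213.3, 139.0]
orientation: [-0.316, 0.835, 0.424, -0.154]
force: [1.0, -0.2, -0.9]
grip_width: 12.3
```

```bash
python3 - <<'E'
from h import *
st()
E
```

```text
t 20.45 pos [ 515.8 -213.3  139. ] jaw ang -35.8 zax [-0.525  0.398 -0.753] j [-0.01  0.98  0.8   1.32 -0.56  1.84  0.22] F [ 1.  -0.2 -0.9] w 12.3
```

Request:
{"name": "step_arm", "arguments": {
  "translation": [
    [0, 0, -0.04],
    [0, 0, -0.08],
    [0, 0, -0.095],
    [0, 0, -0.095],
    [0, 0, -0.095]
  ],
  "rotation": [
    [0, 0, 0],
    [0, 0, 0],
    [0, 0, 0],
    [0, 0, 0],
    [0, 0, 0]
  ],
  "jaw": [0, 0, 0, 0, 0]
}}

```text
clock: 20.87
eef_pos: [515.6, -213.0, 45.0]
orientation: [-0.317, 0.835, 0.424, -0.154]
force: [-0.3, -0.2, 0.7]
grip_width: 12.7
```

```bash
python3 - <<'E'
from h import *
im,d=crop("side",210,370,190,310,5,"s10.png",1.1)
st()
E
```

```text
t 20.92 pos [ 516.3 -213.5   46.2] jaw ang -35.8 zax [-0.524  0.397 -0.754] j [ 0.01  1.08  0.76  1.35 -0.62  1.72  0.24] F [ 1.  -0.1  0.1] w 12.5
```

View pics/s10.png

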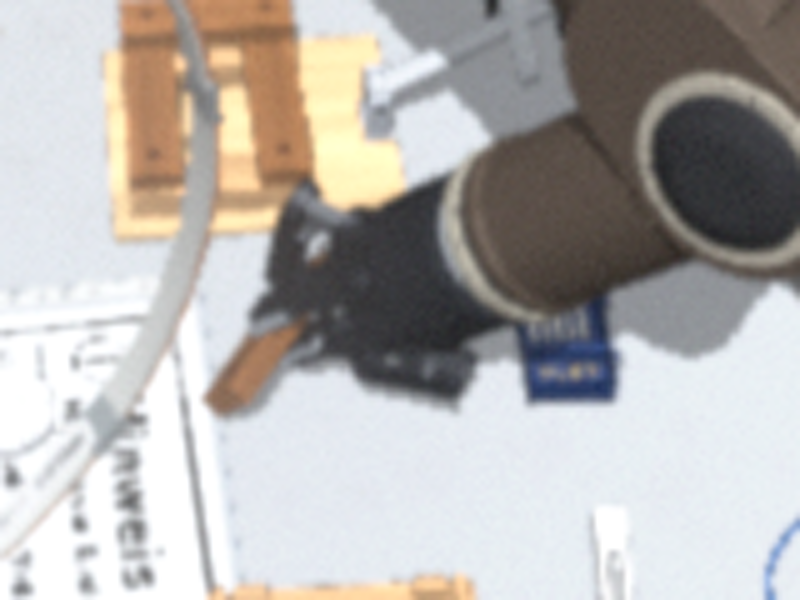

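Request:
{"name": "step_arm", "arguments": {
  "translation": [
    [0, 0, -0.008],
    [0, 0, -0.015],
    [0, 0, -0.019],
    [0, 0, -0.019]
  ],
  "rotation": [
    [0.106, 0.146, 0],
    [0.106, 0.146, 0],
    [0.106, 0.146, 0],
    [0.106, 0.146, 0]
  ],
  "jaw": [0, 0, 0, 0]
}}

```text
clock: 21.25
eef_pos: [516.7, -213.7, 28.3]
orientation: [-0.39, 0.804, 0.408, -0.19]
force: [-0.4, -1.1, 0.3]
grip_width: 12.3
```

```bash
python3 - <<'E'
from h import *
st()
E
```

```text
t 21.25 pos [ 516.7 -213.7   28.3] jaw ang -35.6 zax [-0.623  0.472 -0.624] j [ 0.15  1.16  0.54  1.19 -0.51  1.85  0.13] F [-0.4 -1.1  0.3] w 12.3
```

Request:
{"name": "step_arm", "arguments": {
  "translation": [
    [0, 0, -0.005],
    [0, 0, -0.005],
    [0, 0, -0.005],
    [0, 0, -0.005]
  ],
  "rotation": [
    [0, 0, 0],
    [0, 0, 0],
    [0, 0, 0],
    [0, 0, 0]
  ],
  "jaw": [0, 0, 0.3, 0.3]
}}

```text
clock: 21.58
eef_pos: [517.3, -214.1, 25.1]
orientation: [-0.388, 0.804, 0.408, -0.19]
force: [0.8, -0.1, -0.9]
grip_width: 25.6
```

Request:
{"name": "step_arm", "arguments": {
  "translation": [
    [0, 0, 0],
    [0.012, -0.009, 0.013],
    [0.025, -0.019, 0.028],
    [0.045, -0.033, 0.05],
    [0.062, -0.047, 0.075]
  ],
  "rotation": [
    [0, 0, 0],
    [0, 0, 0],
    [0, 0, 0],
    [0, 0, 0],
    [0, 0, 0]
  ],
  "jaw": [0.3, 0.3, 0.3, 0.3, 0.3]
}}

```text
clock: 22.0
eef_pos: [544.4, -232.3, 58.2]
orientation: [-0.381, 0.806, 0.413, -0.184]
force: [-0.5, 1.4, -2.7]
grip_width: 25.5
```

```bash
python3 - <<'E'
from h import *
im,d=crop("side",210,370,190,310,5,"s11.png",1.1)
st()
E
```

```text
t 22.05 pos [ 549.3 -232.9   64.4] jaw ang -34.4 zax [-0.601  0.464 -0.651] j [ 0.51  1.09 -0.19  1.04 -0.07  1.85 -0.26] F [2.1 0.8 4.7] w 25.2
```

View pics/s11.png

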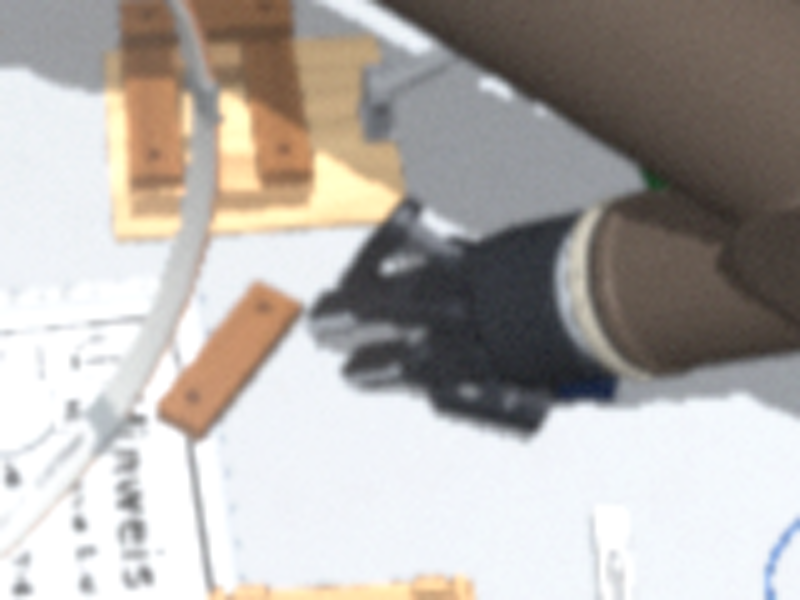

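Request:
{"name": "step_arm", "arguments": {
  "translation": [
    [0, 0, 0.03],
    [0, 0, 0.06],
    [0, 0, 0.07],
    [0, 0, 0.07],
    [0, 0, 0.07]
  ],
  "rotation": [
    [-0.527, -0.683, 0],
    [-0.527, -0.683, 0],
    [-0.527, -0.683, 0],
    [-0.527, -0.683, 0],
    [-0.527, -0.683, 0]
  ],
  "jaw": [0.6, 0.6, 0.6, 0.6, 0.6]
}}

```text
clock: 22.47
eef_pos: [550.3, -234.2, 136.7]
orientation: [-0.107, 0.883, 0.454, -0.05]
force: [0.6, 0.4, 0.2]
grip_width: 51.1
```

```bash
python3 - <<'E'
from h import *
st()
im,d=env.camera("side"); P=cloud("side",d)
b=(P[...,0]>430)&(P[...,0]<560)&(P[...,1]>-290)&(P[...,1]<-150)&(P[...,2]>9)&(P[...,2]<19)
hsv=cv2.cvtColor(im,cv2.COLOR_BGR2HSV);b&=(hsv[...,1]>80)
q=P[b];r=cv2.minAreaRect(q[:,:2].astype(np.float32));print(b.sum(),r,q.mean(0))
e=cv2.PCACompute(q[:,:2].astype(np.float32),None)[1][0];a=np.degrees(np.arctan2(e[1],e[0]));print(a)
# top-face only: fit by pixel colour? draw candidate
cx,cy=r[0]; cy+=2.5;t=np.radians(a);c,s=np.cos(t),np.sin(t)
crop("side",210,310,210,290,7,"s12.png",1.1,[(cx+u*c-v*s,cy+u*s+v*c,14) for u in(-50,50) for v in(-15,15)])
E
```

```text
t 22.47 pos [ 550.3 -234.2  136.7] jaw ang -35.6 zax [-0.186  0.143 -0.972] j [ 0.47  0.6  -0.17  1.55  0.02  1.22 -0.31] F [0.6 0.4 0.2] w 51.1
315 ((496.37640380859375, -196.74017333984375), (99.77569580078125, 28.484933853149414), 50.57866668701172) [ 495.47827247 -198.74872333   12.74034163]
51.171776
```

View pics/s12.png

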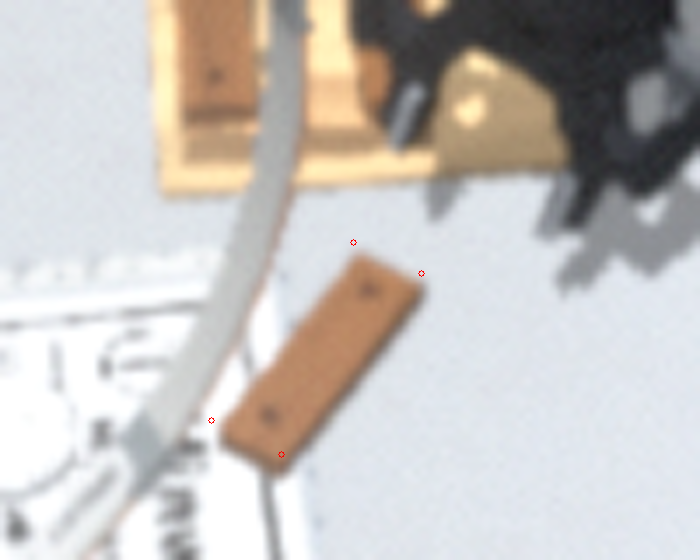

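Request:
{"name": "step_arm", "arguments": {
  "translation": [
    [-0.025, 0.015, 0],
    [-0.053, 0.035, -0.03],
    [-0.053, 0.035, -0.06],
    [-0.053, 0.035, -0.075],
    [-0.053, 0.035, -0.075]
  ],
  "rotation": [
    [-0.144, -0.187, 0],
    [-0.144, -0.187, 0],
    [-0.144, -0.187, 0],
    [-0.144, -0.187, 0],
    [-0.144, -0.187, 0]
  ],
  "jaw": [0.65, 0.65, 0.65, 0.65, 0.65]
}}

```text
clock: 22.98
eef_pos: [490.5, -195.6, 59.1]
orientation: [-0.004, 0.889, 0.458, -0.005]
force: [-0.7, -0.5, 0.0]
grip_width: 55.4
```

```bash
python3 - <<'E'
from h import *
crop("side",210,310,210,290,7,"s13.png",1.1)
im,d=crop("top",240,360,140,230,6,"t13.png",1.4)
st()
E
```

```text
t 23.08 pos [ 494.5 -197.1   62.2] jaw ang -35.6 zax [-0.007  0.001 -1.   ] j [ 0.41  0.48 -0.16  1.97  0.11  0.71 -0.44] F [ 0.4 -0.6  1.3] w 55.5
```

View pics/s13.png

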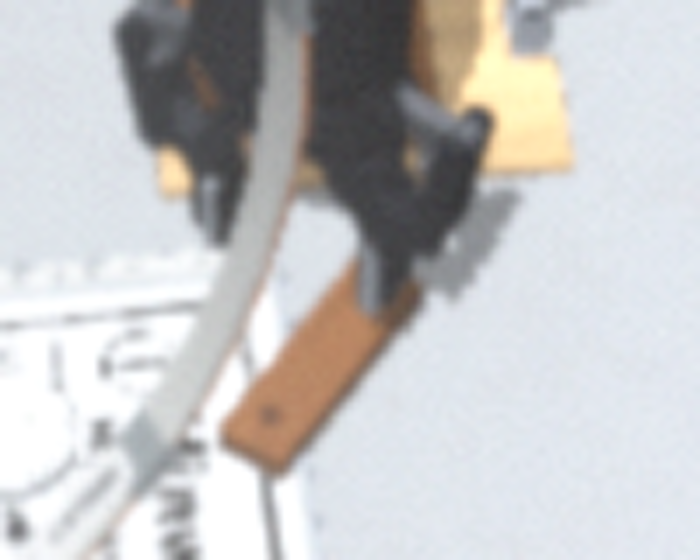

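View pics/t13.png

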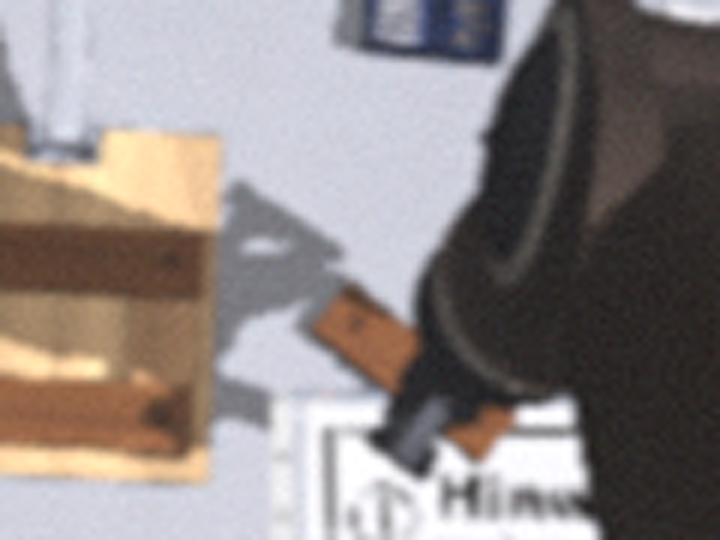

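```bash
python3 - <<'E'
from h import *
from scipy.optimize import fsolve
for p in([308.5,201.8],):
    print(fsolve(lambda a:proj("top",np.array([a[0],a[1],14.]))-p,[500,-200]))
E
```

```text
[ 495.31612091 -193.52911044]
```

Request:
{"name": "step_arm", "arguments": {
  "translation": [
    [0.0025, 0, -0.02],
    [0.0025, 0, -0.045],
    [0.0025, 0, -0.057],
    [0.0025, 0, -0.057],
    [0.0025, 0, -0.057]
  ],
  "rotation": [
    [0, -0.007, -0.05],
    [0, -0.007, -0.05],
    [0, -0.007, -0.05],
    [0, -0.007, -0.05],
    [0, -0.007, -0.05]
  ],
  "jaw": [0.65, 0.65, 0.65, 0.65, 0.65]
}}

```text
clock: 23.5
eef_pos: [497.5, -197.6, 5.5]
orientation: [-0.001, 0.9, 0.435, 0.0]
force: [0.9, 0.4, 0.3]
grip_width: 55.1
```

Request:
{"name": "step_arm", "arguments": {
  "translation": [
    [0, 0, 0],
    [0, 0, 0],
    [0, 0, 0],
    [0, 0, 0],
    [0, 0, 0]
  ],
  "rotation": [
    [0, 0, 0],
    [0, 0, 0],
    [0, 0, 0],
    [0, 0, 0],
    [0, 0, 0]
  ],
  "jaw": [0, 0, 0, 0, 0]
}}

```text
clock: 23.92
eef_pos: [498.7, -198.2, 7.3]
orientation: [0.0, 0.901, 0.435, 0.001]
force: [0.2, -1.0, 3.9]
grip_width: 27.9
```

```bash
python3 - <<'E'
from h import *
st()
E
```

```text
t 23.92 pos [ 498.7 -198.2    7.3] jaw ang -38.5 zax [ 0.002  0.001 -1.   ] j [ 0.39  0.57 -0.13  1.99  0.13  0.59 -0.5 ] F [ 0.2 -1.   3.9] w 27.9
```

Request:
{"name": "step_arm", "arguments": {
  "translation": [
    [0, 0, 0.04],
    [0, 0, 0.08],
    [0.008, 0.04, 0.1],
    [0.008, 0.08, 0.1],
    [0.008, 0.121, 0.1]
  ],
  "rotation": [
    [0, 0, 0],
    [0, 0, -0.1],
    [0, 0, -0.941],
    [0, 0, -0.941],
    [0, 0, -0.941]
  ],
  "jaw": [0, 0, 0, 0, 0]
}}

```text
clock: 24.33
eef_pos: [508.7, -83.0, 110.3]
orientation: [0.001, 0.977, 0.214, 0.004]
force: [0.5, -0.6, -0.8]
grip_width: 27.8
```

```bash
python3 - <<'E'
from h import *
st()
E
```

```text
t 24.33 pos [508.7 -83.  110.3] jaw ang -65.2 zax [ 0.008 -0.001 -1.   ] j [ 0.13  0.37 -0.07  1.99  0.04  0.78 -1.11] F [ 0.5 -0.6 -0.8] w 27.8
```

Remaining yaw −27.2° (−0.475), shift (−0.0015, 0.0055).

Request:
{"name": "step_arm", "arguments": {
  "translation": [
    [-0.0015, 0.0055, 0],
    [-0.0015, 0.0055, 0],
    [-0.0015, 0.0055, -0.01],
    [-0.0015, 0.0055, -0.03],
    [-0.0015, 0.0055, -0.045]
  ],
  "rotation": [
    [0, 0.008, -0.475],
    [0, 0.008, -0.475],
    [0, 0.008, -0.475],
    [0, 0.008, -0.475],
    [0, 0.008, -0.475]
  ],
  "jaw": [0, 0, 0, 0, 0]
}}

```text
clock: 24.75
eef_pos: [507.9, -77.2, 65.9]
orientation: [0.001, 1.0, -0.025, 0.001]
force: [0.3, 0.3, -0.8]
grip_width: 27.7
```

```bash
python3 - <<'E'
from h import *
crop("side",190,340,150,250,5,"s14.png",1.2)
st()
E
```

```text
t 24.8 pos [506.  -77.   63.2] jaw ang -92.5 zax [-0.003 -0.003 -1.   ] j [ 0.03  0.44  0.03  2.03 -0.02  0.68 -1.54] F [-1.3  1.1 -1.8] w 27.8
```

View pics/s14.png

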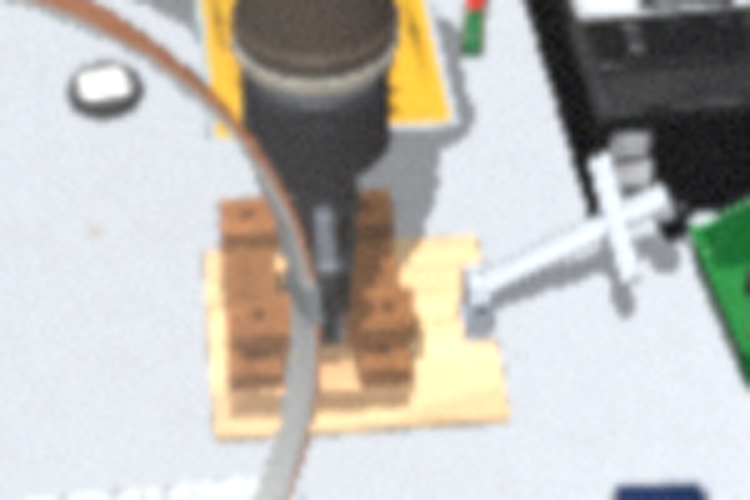

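Request:
{"name": "step_arm", "arguments": {
  "translation": [
    [0.001, 0, -0.006],
    [0.001, 0, -0.011],
    [0.001, 0, -0.013],
    [0.001, 0, -0.0145],
    [0.001, 0, -0.0145]
  ],
  "rotation": [
    [0.003, -0.003, 0],
    [0.003, -0.003, 0],
    [0.003, -0.003, 0],
    [0.003, -0.003, 0],
    [0.003, -0.003, 0]
  ],
  "jaw": [0, 0, 0, 0, 0]
}}

```text
clock: 25.22
eef_pos: [507.4, -77.2, 49.3]
orientation: [-0.0, 1.0, -0.022, 0.001]
force: [-0.6, 1.7, -0.2]
grip_width: 27.9
```

Request:
{"name": "step_arm", "arguments": {
  "translation": [
    [0, 0, -0.001],
    [0, 0, -0.001],
    [0, 0, -0.001]
  ],
  "rotation": [
    [0, 0, 0],
    [0, 0, 0],
    [0, 0, 0]
  ],
  "jaw": [0, 0, 0]
}}

```text
clock: 25.47
eef_pos: [507.5, -77.2, 49.2]
orientation: [-0.0, 1.0, -0.022, 0.001]
force: [-3.3, 0.5, 6.7]
grip_width: 28.0
```

Request:
{"name": "step_arm", "arguments": {
  "translation": [
    [0, 0, 0],
    [0, 0, 0],
    [0, 0, 0],
    [0, 0, 0.035],
    [0, 0, 0.075]
  ],
  "rotation": [
    [0, 0, 0],
    [0, 0, 0],
    [0, 0, 0],
    [0, 0, 0],
    [0, 0, 0]
  ],
  "jaw": [0.55, 0.55, 0.55, 0.55, 0.55]
}}

```text
clock: 25.88
eef_pos: [505.3, -77.0, 122.6]
orientation: [-0.0, 1.0, -0.022, -0.002]
force: [1.0, 0.7, 1.0]
grip_width: 46.7
```

Request:
{"name": "step_arm", "arguments": {
  "translation": [
    [-0.03, -0.1, 0.06],
    [-0.03, -0.24, 0.06],
    [-0.03, -0.24, 0.06],
    [-0.03, -0.24, 0.06],
    [-0.03, -0.24, 0.06]
  ],
  "rotation": [
    [0, 0, 0],
    [0, 0, 0],
    [0, 0, 0],
    [0, 0, 0],
    [0, 0, 0]
  ],
  "jaw": [0.55, 0.55, 0.55, 0.55, 0.55]
}}

```text
clock: 26.3
eef_pos: [479.2, -276.7, 175.6]
orientation: [-0.0, 1.0, -0.022, -0.002]
force: [1.0, -0.2, -0.2]
grip_width: 46.9
```

Request:
{"name": "step_arm", "arguments": {
  "translation": [
    [-0.03, -0.1, 0.0],
    [-0.03, -0.1, 0.0],
    [-0.03, -0.1, 0.0],
    [-0.03, -0.1, 0.0],
    [-0.03, -0.1, 0.0]
  ],
  "rotation": [
    [0, 0, 0],
    [0, 0, 0],
    [0, 0, 0],
    [0, 0, 0],
    [0, 0, 0]
  ],
  "jaw": [0.55, 0.55, 0.55, 0.55, 0.55]
}}

```text
clock: 26.72
eef_pos: [448.2, -378.2, 175.4]
orientation: [-0.0, 1.0, -0.023, -0.002]
force: [1.3, -1.3, 0.7]
grip_width: 47.1
```

```bash
python3 - <<'E'
from h import *
st()
pts=[bw(x,y,56) for x in(-50,50) for y in(-65,-35,35,65)]
crop("side",190,340,150,250,5,"s15.png",1.2,pts)
im,d=crop("top",190,320,130,240,5,"t15.png",1.4,pts)
P=cloud("top",d);c,s=np.cos(B[2]),np.sin(B[2])
X=(P[...,0]-B[0])*c+(P[...,1]-B[1])*s; Y=-(P[...,0]-B[0])*s+(P[...,1]-B[1])*c
def f(b):
    q=np.stack([X[b],Y[b]],-1).astype(np.float32);r=cv2.minAreaRect(q);print(b.sum(),np.round(r[0],1),np.round(r[1]),round(r[2],1),np.median(P[b][:,2]).round(1))
for sg in(1,-1): f((abs(X)<70)&(Y*sg>15)&(Y*sg<85)&(P[...,2]>51)&(P[...,2]<62))
for sg in(1,-1): f((X*sg>5)&(X*sg<65)&(abs(Y)<85)&(P[...,2]>37)&(P[...,2]<62))
for l in["pocket_compass","stopwatch","eraser","fuse_box","bar_magnet","spirit_level"]: print(l,[(np.round(r["centre"]).tolist(),round(r["p"],2)) for r in env.search_frame("top",l)][:1])
E
```

```text
t 26.72 pos [ 448.2 -378.2  175.4] jaw ang -92.7 zax [-0.004  0.001 -1.   ] j [ 0.5   0.4   0.16  1.76 -0.07  0.99 -0.94] F [ 1.3 -1.3  0.7] w 47.1
428 [-0.  53.2] [100.  30.] 0.1 56.2
422 [  1.2 -48. ] [ 30. 100.] 89.9 56.1
674 [27.9  2. ] [ 46. 132.] 0.3 54.2
712 [-28.3   2.7] [131.  46.] 90.0 53.7
pocket_compass [([400.0, 210.0, 9.0], 0.72)]
stopwatch [([383.0, -214.0, 12.0], 0.81)]
eraser []
fuse_box [([580.0, -33.0, 8.0], 0.7)]
bar_magnet [([653.0, 260.0, 14.0], 0.75)]
spirit_level [([657.0, -354.0, 18.0], 0.55)]
```

View pics/s15.png

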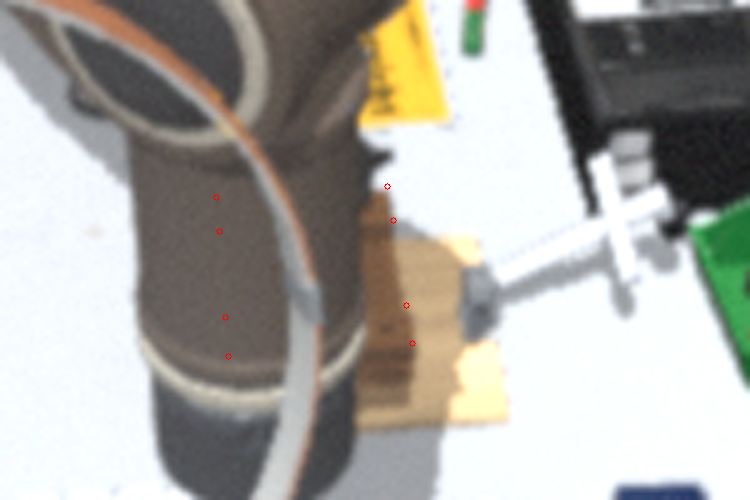

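View pics/t15.png

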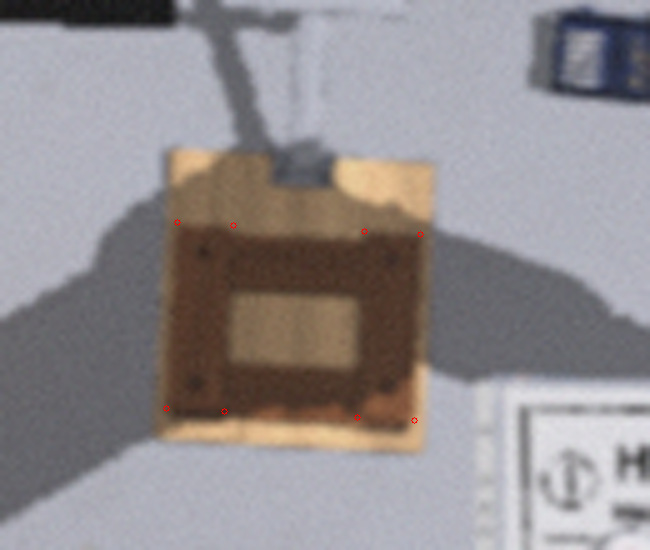

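```bash
python3 - <<'E'
from h import *
print(env.job_done())
E
```

```text
the job is handed in; nothing more can be done
None
```

I opened the keeper, built the crib from all four slats, and handed the job in at about 27 s. The hand-in gives no verdict.

**Build:** I released the keeper past upright, and it dropped open and stayed there. The long slats went onto the bearers at board x of about +35 and −35 mm. Short slat A came straight from the table. I lifted short slat B from the rack, laid it flat on the table by tilting the gripper, gripped it again and set it on the crib.

**Last checks:** the tolerance is 10 mm in x and y. These positions come from the top camera, in the board frame I had estimated:

| Slat | x (mm) | y (mm) | Top of slat above table (mm) | Nominal height (mm) |
|---|---|---|---|---|
| Long A | 34 | 0 | 42 | 42 |
| Long B | −36 | 3 | 42 | 42 |
| Short A | 0 | 53 | 56 | 56 |
| Short B | 1 | −48 | 56 | 56 |

- **Long slats:** I measured them on their own before the short slats went on top. Afterwards I saw them only as part of the whole crib, with no shift visible.
- **Direction:** the short slats lie within about 0.1° of square to the board. The long slats were within about 0.7°.
- **Robot:** the gripper was well clear of everything at hand-in.

**What disagreed or failed:**
- The two cameras differed by 2–4 mm, and the plate edges suggest my board frame is off by 1–2 mm. That still leaves the slats in tolerance.
- At the end the side camera's view of the crib was mostly blocked by the arm.
- In the last bystander check the network missed the eraser and mistook the board for the fuse box. The final picture shows the fuse box where it was. I did not check the eraser again, but the arm never worked near it. The other four bystanders were found, and I saw no bystander disturbed at any point.

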